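# Press a hinge bushing home with a bench screw press

### The job

Fit the loose crank fully down over the square end of the press screw and wind the ram down with it, keeping the crank well down on the square as the screw sinks, until the black nylon bushing is pressed fully home in the iron ring and the crank comes up firm; do not force it past that. Leave the crank sitting fully down on the screw, turn the screw only with the crank, and do not disturb the other things on the shelf.

Things in the scene. Friction and masses are not known exactly. Their poses are not given: they have to be found in the camera images.
- screw: Upright steel press screw, 5 mm pitch: clockwise from above lowers screw and ram together 5 mm a turn. Ends in a 17 mm square, 23 mm long, the top 5 mm tapered to 11 mm. Origin: on the axis at the square's foot, middle of the top of a 34 mm collar on which the crank seats. z up; x, y square to the flats. 169 to 174 mm high at first; always clear above the crosshead.
- bushing: Black nylon flanged bushing, already started in the iron ring under the ram: flange 36 mm across and 4 mm thick, sleeve 26 mm. Origin: middle of the flange's underside. The ram, a 32 mm steel nose hung on the screw, starts clear above it and pushes it down; a press fit. 3 to 4 turns in all bring the flange down on the ring, and there the screw stops.
- bush_flange (a point): Middle of the underside of that bushing's flange, 6 to 8 mm above the ring's top at first; home when it lies on the ring.
- ring_top (a point): Middle of the top face of the iron ring (44 mm across, 26 mm high) fixed on the press's bed. The press is a grey bench press, base 130 x 190 mm and 18 mm thick, bolted down; its crosshead lies along the press's y axis (the axes of this point) and its column nuts, 66 mm either side of the screw, are 147 mm high.
- crank_socket (a point): Loose dark steel crank, about 0.3 kg, lying flat, handle up. This point: middle of its hub's underside (hub 36 x 36 x 26 mm with an 18.5 mm square hole right through). x runs along the arm (20 mm wide, 12 mm thick, underside flush with the hub's) to the handle 60 mm away; y square to it; the hole's sides run along x and y; z up.
- crank_grip (a point): Middle of the crank's upright black handle (22 mm across, 62 mm long), 60 mm along x and 45 mm above the socket point. The sleeve turns on its pin with some drag (0.05 N m): held fast, it lets the crank go round. Held by it, the hub droops less if gripped along the arm. Winding takes 2 to 4 N at the handle; firm is 12 N or more standing still, come up within an eighth of a turn; 30 N is forcing it.
- padlock: Silver padlock lying flat, 50 x 90 x 22 mm. Origin under its middle. Leave alone.
- butterfly_hinge: Brass butterfly hinge lying open, 50 x 56 x 7 mm. Origin under its middle. Leave alone.
- gate_ring: Iron gate ring, 60 mm across, with its eye bolt, lying, 15 mm high. Origin under its middle. Leave alone.
- spare_bushing: A spare black nylon bushing standing on its flange, 36 mm across, 24 mm high. Origin under its middle. Leave alone.
- wrench: Steel wrench lying, 170 mm long. Leave alone.
- grease_tin: Round tin, 72 mm across, 50 mm high. Origin under its middle. Leave alone.
- oil_bottle: Grey bottle, 52 mm across, 130 mm high. Origin under its middle. Leave alone.
Mind the look-alikes: they are no part of the job. There is more than one size of the part that bears crank_socket; the job needs the smaller. Leave any brown look-alike of the part that bears screw alone.

How it is judged:
On the way, in this order (a step that is already met when the one before it is completed fails the run):
1. the crank sits fully down on the square end of the screw (horizontal distance between crank_socket and screw below 0.004 m and z of crank_socket in the frame of screw below 0.004 m and angle between crank_socket's own z axis and vertical below 0.15 rad), for 0.2 s.
2. the bushing is pressed home and the crank has come up firm (z of bush_flange in the frame of ring_top below 0.0006 m and contact force between crank and screw above 80 N), for 0.15 s.
At the end, for the whole second after the job is handed in: The bushing's flange is down on the ring (gap under 0.6 mm) and the crank sits fully down on the screw: within 4 mm of the collar and of the axis, tilted less than 0.15 rad, let go (all of step 1 and z of bush_flange in the frame of ring_top below 0.0006 m); the robot touches nothing.
It fails at once if the crank was forced: it pressed on the square with more than 320 N in all, about 32 N at the handle (contact force between crank and screw above 320 N).
It fails at once if the screw was turned with the crank riding more than 8 mm up off the collar, or off the square (z of crank_socket in the frame of screw above 0.008 m and angular speed of screw above 1 rad/s).
It fails at once if the gripper's fingers took hold of the screw itself (contact force between the fingers and screw above 5 N).
It fails at once if a bystander moved (distance of any of padlock, butterfly_hinge, gate_ring, spare_bushing, wrench, grease_tin, oil_bottle from where it was at the start of the episode above 0.02 m).
It also fails if it takes over 72 s, if anything falls off the work surface, if the arm or the gripper's body presses on something with over 40 N, if the wrist force passes 120 N, or if a joint passes its speed limit or range.

### The arm

A 6-joint arm with a two-finger parallel gripper is mounted at the origin on the work surface. World frame = base frame: x ahead of the robot, y to its left, z up, the work surface at z = 0. Lengths are in m, angles in rad, forces in N, time in s.
With the tool pointing down it reaches from about 0.375 to 0.975 m from the base axis. Payload 3.8 kg.
Tool frame: the origin (TCP) lies at the very end of the fingers, on their centre line; the grasp point (between the pads) lies 19 mm behind it; z points along the fingers, y is the direction in which the jaws open and shut (so a half turn about z gives the same grasp; the last joint's range is limited). The gripper opens to 85 mm and grips with 20 to 120 N. Pads are 22 mm wide; open, the fingers measure 114 mm over their backs; the gripper's body (76 mm by 85 mm) begins 54 mm behind the grasp point. The pads swing forward as they close: fully open they stand 13 mm farther back than shut.
Start: joints at [1.074, 0.264, 1.604, -0, 1.274, -0.037], TCP at [0.3, 0.605, 0.231] pointing down, gripper open.
Joint ranges: [-2.63, 2.63], [-0.94, 2.18], [0.31, 2.57], [-1.31, 4.45], [0, 2.66], [-2.55, 2.55]. Speed limits (rad/s): [2.57, 2.57, 3.14, 3.14, 3.14, 3.14].

### API

Orientations are given as a unit quaternion [x, y, z, w].
In Python, from rig import robot gives the robot as it stands.
- The arm moves only by the tool apply_moves, never from a script. Its argument "plan" is a list of rows, each a list of 3 entries, a list of its own where there are three numbers: the shift along the tool's x, y, z in m, then the turn, a rotation vector about the tool's x, y, z in degrees, then the finger opening in m, from 0 to 0.0854. In form: [[[x, y, z], [wx, wy, wz], hand], ...]. A call has 1 to 8 rows; each row shifts and turns the commanded pose from where the row before left it, along the tool's axes as they then stand; what a row does not reach is not made up. A row lasts 1/8 s, in which the tool goes at most 62.5 mm and 10.7 degrees, less where a joint would pass 70% of its speed; a pose out of reach is approached as far as the arm can. A call with a gripper value outside its range is refused whole. The fingers move at their own pace and stop on an object; the grip force is fixed at half the most. Time passes only in rows, so rows that do not move let the fingers close. It gives the time, the measured TCP pose, the force and the opening at its end, in the units of the state.
- robot.sense(): the state, without advancing time (a new reading comes with each control period).
- robot.get_image(name): name is "side" or "top"; returns the picture (420x560x3 uint8, red, green, blue); there is no depth.
- robot.get_calibration(name): a dict with "intrinsics" (3x3 intrinsics, pixels), "extrinsics" (4x4, takes a point from world to camera coordinates). Camera axes: x right, y up, looking along -z (the intrinsics and any distortion apply to the point x, -y, -z); pixel columns grow to the right and rows downward; lengths in m; the calibration is good to about 2 mm. A picture is of the moment at which its call begins. get_calibration takes no time and is no camera call.
- robot.job_done(): hands the job in, once; it reports no verdict.
Trained networks look in the newest picture that a camera, given by its name, has taken for a name from the list of things; names that differ only in an ending like _2 or _b are one class to them, and where a whole thing is asked for, a point or a joint stands for the part that bears it (a point fixed in the world has none). Each returns a list of dicts, best first, with "p" (0 to 1); they miss things now and then, are a little off and sometimes report something else, mostly with a low value. They report only what shows in the picture. A call takes as long as a camera call. They do not tell look-alikes from the thing itself.
- robot.silhouettes(camera, label): "region" (420x560 bool, what is visible of it) and "box" ([left, top, right, bottom] in pixels, round what is visible of it).
The state is a dict: "t": time; "joint_pos": joint angles; "qvel": joint speeds; "joint_torque": joint torques, N m; "position": TCP position; "eef_rot": TCP orientation; "contact_force": force on the tool from outside, world axes, zero at the start; "ft_torque": the same for the moment, N m; "width": opening from 0.0 (shut) to 1.0 (fully open).
Only numpy, scipy, OpenCV 4.12 (cv2) and the standard library are available. Lean on these libraries where they do the work, as an engineer would, in place of code of your own. Each camera call takes 0.05 s, during which the arm holds its last target.

## Working session

There is one attempt and no reset: what is moved stays moved. The work goes in short steps, Python scripts to look and compute and a tool call to move; the robot and the scene stay as the last step left them, time stands still between calls to the robot, and variables do not carry over. Pictures are saved under pics/ and viewed, and the job is handed in when it is done.

Besides the shell and the picture viewer there is one more tool, called after "Call:" as a command line: name --argument value ..., lists and objects as JSON in quotes. apply_moves: Moves the arm, as the interface text tells. Its arguments: {"type":"object","properties":{"plan":{"type":"array","items":{"type":"array"}}},"required":["plan"]}

```bash
ls; mkdir -p pics; python3 - <<'E'
from rig import robot
import cv2
print(robot.sense())
for n in ("side","top"):
    im=robot.get_image(n); cv2.imwrite(f"pics/{n}0.png",im[:,:,::-1])
    c=robot.get_calibration(n); print(n,c)
    for l in ("crank_socket","screw","bushing"):
        for d in robot.silhouettes(n,l): print(n,l,round(d["p"],2),d["box"])
E
```

```text
pics
{'t': 0.0, 'joint_pos': array([ 1.07408130e+00,  2.64813711e-01,  1.60537447e+00,  1.40186752e-07,
        1.27369546e+00, -3.68858306e-02]), 'qvel': array([1.04077787e-03, 1.74061810e-04, 9.97707432e-04, 4.68939058e-04,
       7.83680924e-06, 8.00013863e-04]), 'joint_torque': array([ 9.67317028e-04, -5.15091741e+01, -3.67327523e+01, -3.49309266e-05,
        1.26078946e-02,  1.73887707e-05]), 'position': array([0.29920616, 0.60424705, 0.22992097]), 'eef_rot': array([ 2.27894238e-01,  9.73685218e-01, -1.10494652e-03, -3.02069600e-04]), 'contact_force': array([-0.16724431, -0.27505467, -0.71479669]), 'ft_torque': array([-0.03637186, -0.02061345,  0.03112277]), 'width': 0.9966959391410373}
side {'intrinsics': array([[482.54133142,   0.        , 279.43099691],
       [  0.        , 482.54133142, 211.06679877],
       [  0.        ,   0.        ,   1.        ]]), 'extrinsics': array([[ 0.94114602, -0.33774167, -0.01321894, -0.50892615],
       [ 0.26863868,  0.72370477,  0.63567654, -0.23061942],
       [-0.20512785, -0.60181556,  0.77184234, -1.31014097],
       [ 0.        ,  0.   
[... 153 characters left out ...]
7 [301.5, 240.9, 313.0, 251.2]
side screw 0.64 [205.8, 295.2, 218.9, 311.7]
side screw 0.45 [244.1, 240.6, 267.0, 257.8]
top {'intrinsics': array([[424.33790068,   0.        , 277.50550426],
       [  0.        , 424.33790068, 202.60279407],
       [  0.        ,   0.        ,   1.        ]]), 'extrinsics': array([[-0.11907888, -0.99288159, -0.002525  ,  0.06045624],
       [ 0.96752682, -0.11660834,  0.22426401, -0.56628312],
       [-0.22296204,  0.0242621 ,  0.97452516, -1.01911176],
       [ 0.        ,  0.        ,  0.        ,  1.        ]])}
top crank_socket 0.93 [170.4, 210.9, 212.9, 242.1]
top crank_socket 0.87 [176.3, 267.5, 226.7, 317.3]
top screw 0.51 [332.4, 179.1, 347.0, 194.0]
```

View pics/side0.png

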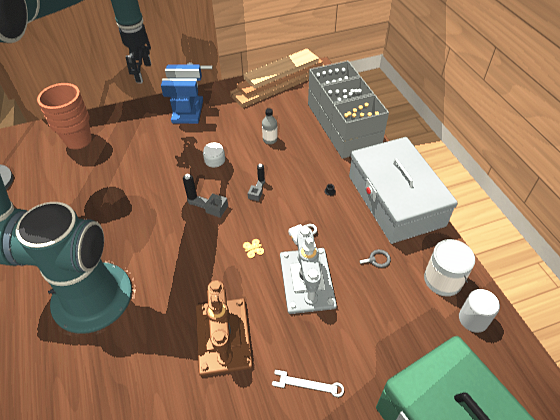

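View pics/top0.png

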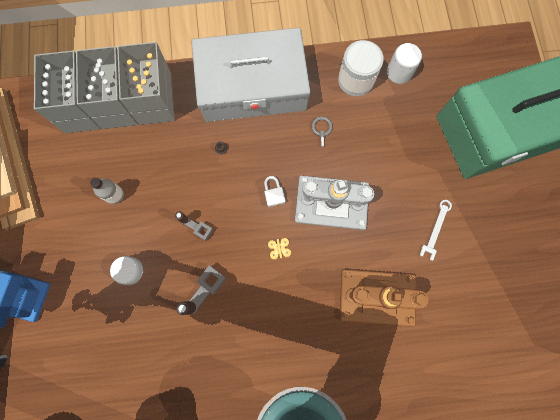

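The small crank is at top (195,226) / side (256,183), and the big one at top (200,292) / side (207,197). The grey press is at top (338,195), and the brown look-alike at top (385,297). I'll enlarge these to confirm.

```bash
cat > h.py <<'E'
import numpy as np, cv2
from scipy.optimize import least_squares
from scipy.spatial.transform import Rotation as R
from rig import robot
C={n:robot.get_calibration(n) for n in("side","top")}
def proj(n,P):
    P=np.atleast_2d(P); E=C[n]["extrinsics"];K=C[n]["intrinsics"]
    q=P@E[:3,:3].T+E[:3,3]; q=q*[1,-1,-1]
    u=q@K.T; return u[:,:2]/u[:,2:]
def at_z(n,uv,z):
    E=C[n]["extrinsics"];K=C[n]["intrinsics"]
    d=np.linalg.inv(K)@[uv[0],uv[1],1]; d=E[:3,:3].T@(d*[1,-1,-1]); c=-E[:3,:3].T@E[:3,3]
    return c+d*(z-c[2])/d[2]
def tri(uvs):
    return least_squares(lambda p:np.concatenate([proj(n,p)[0]-uv for n,uv in uvs.items()]),[.6,.2,.1]).x
def crop(im,x0,y0,x1,y1,s): return cv2.resize(im[y0:y1,x0:x1],None,fx=s,fy=s,interpolation=cv2.INTER_CUBIC)
E
python3 - <<'E'
from h import *
t=cv2.imread("pics/top0.png");s=cv2.imread("pics/side0.png")
a=crop(t,160,195,230,245,8); cv2.imwrite("pics/c1.png",a)
a=crop(s,230,150,290,205,9); cv2.imwrite("pics/c2.png",a)
a=crop(t,285,165,385,235,8); cv2.imwrite("pics/c3.png",a)
a=crop(s,270,215,345,315,6); cv2.imwrite("pics/c4.png",a)
for n,uv in (("top",(203,231)),("top",(210,279)),("top",(340,187))): print(at_z(n,uv,.0 if uv[0]<300 else .19))
E
```

```text
[0.53075364 0.19753344 0.        ]
[0.40264505 0.18953378 0.        ]
[ 0.55980739 -0.14948581  0.19      ]
```

View pics/c1.png

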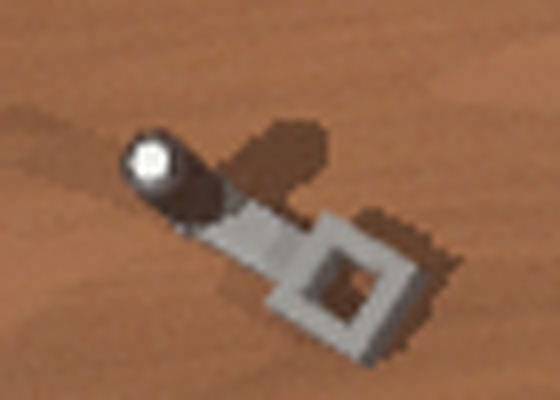

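View pics/c2.png

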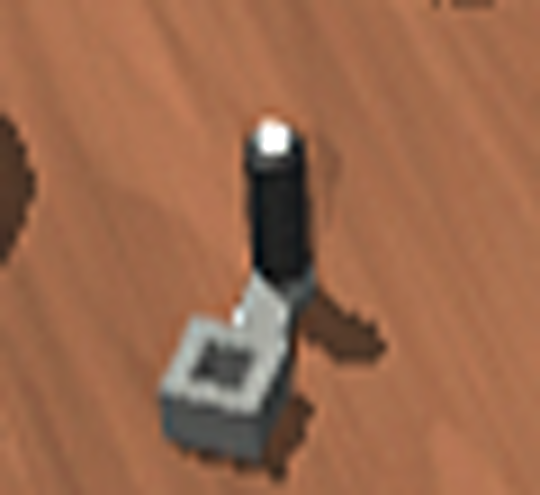

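View pics/c3.png

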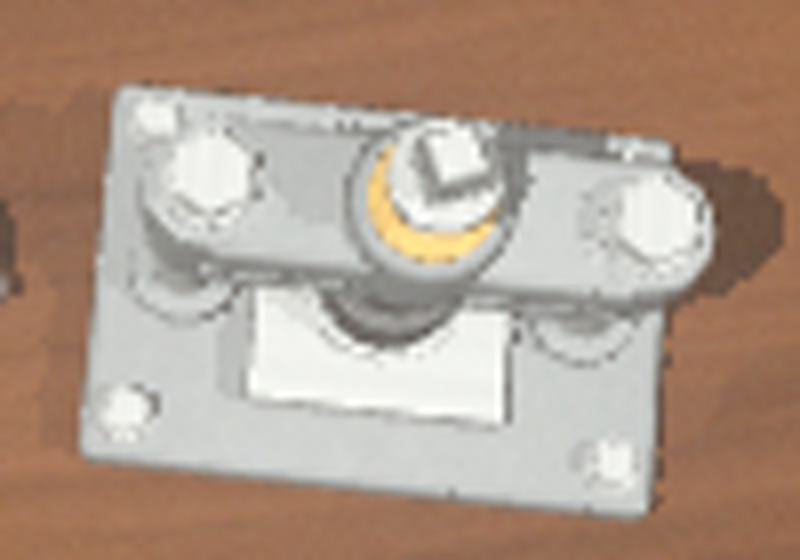

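View pics/c4.png

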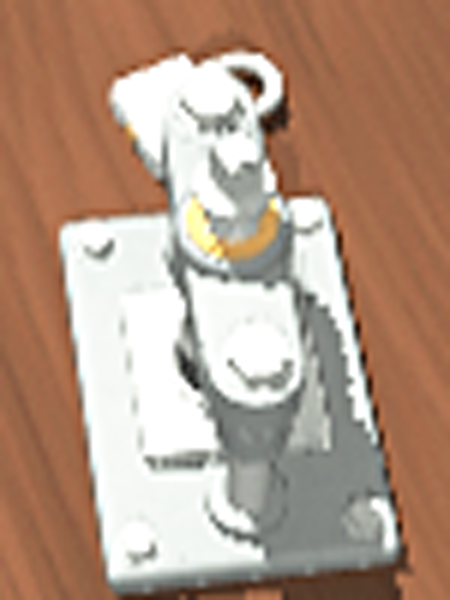

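```bash
python3 - <<'E'
from h import *
t=cv2.imread("pics/top0.png");s=cv2.imread("pics/side0.png")
def st(a,lo,hi): return np.clip((a.astype(float)-lo)/(hi-lo)*255,0,255).astype(np.uint8)
a=cv2.resize(st(t[172:202,325:360],100,255),None,fx=20,fy=20,interpolation=cv2.INTER_NEAREST)
cv2.imwrite("pics/d1.png",a)
a=cv2.resize(st(s[222:262,290:325],100,255),None,fx=14,fy=14,interpolation=cv2.INTER_NEAREST)
cv2.imwrite("pics/d2.png",a)
E
```

```text
(no output)
```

View pics/d1.png

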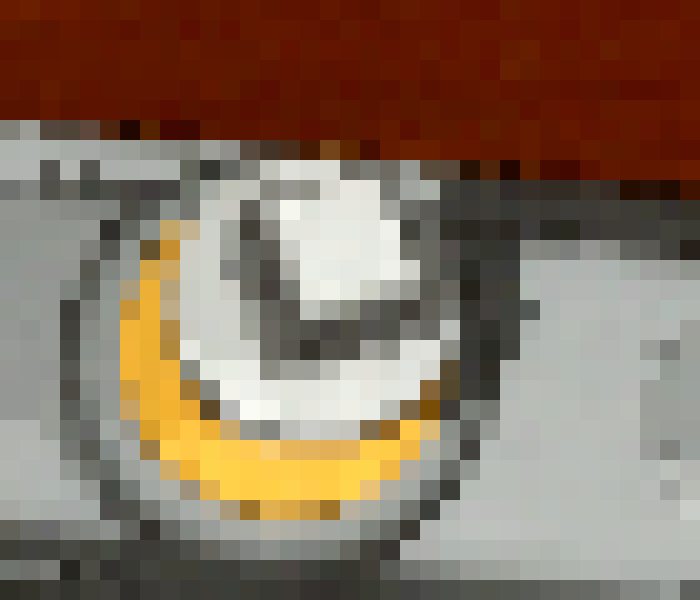

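View pics/d2.png

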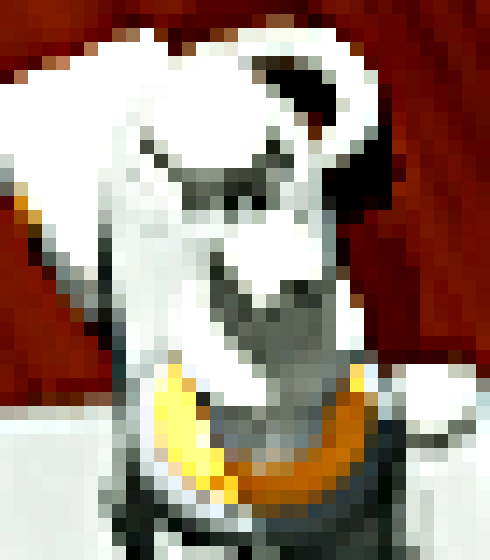

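```bash
cat > fit.py <<'E'
from h import *
def sq(w,z): h=w/2; return np.array([[-h,-h,z],[h,-h,z],[h,h,z],[-h,h,z]])
def place(P,x,y,z,yaw): 
    c,s=np.cos(yaw),np.sin(yaw); return P@np.array([[c,-s,0],[s,c,0],[0,0,1]]).T+[x,y,z]
def up(pts,x0,y0,s): return (np.array(pts,float)+.5)/s-.5+[x0,y0]
def draw(im,n,polys,x0,y0,x1,y1,s):
    a=cv2.resize(im[y0:y1,x0:x1],None,fx=s,fy=s,interpolation=cv2.INTER_NEAREST)
    for P,col in polys:
        q=((proj(n,P)-[x0,y0]+.5)*s).round().astype(int)
        cv2.polylines(a,[q.reshape(-1,1,2)],True,col,1,cv2.LINE_AA)
    return a
def circ(r,z,x=0): t=np.linspace(0,2*np.pi,40,endpoint=False); return np.c_[x+r*np.cos(t),r*np.sin(t),0*t+z]
screwP=[(sq(.011,.023),(0,0,255)),(sq(.017,.018),(0,255,0)),(sq(.017,0),(255,0,0)),(circ(.017,0),(255,0,255))]
armP=np.array([[.018,-.01,.012],[.06,-.01,.012],[.06,.01,.012],[.018,.01,.012]])
crankP=[(sq(.036,.026),(0,0,255)),(sq(.036,0),(0,255,0)),(sq(.0185,.026),(255,0,255)),(armP,(255,255,0)),(circ(.011,.076,.06),(255,0,0)),(circ(.011,.014,.06),(255,0,0))]
E
python3 - <<'E'
from fit import *
t=cv2.imread("pics/top0.png");s=cv2.imread("pics/side0.png")
# crank
ct=up([(325,213),(420,268),(360,350),(270,300),(152,160)],160,195,8)
cs=up([(200,318),(295,345),(253,412),(163,388),(275,138)],230,150,9)
def match(cam,clicks,p,pts):
    q=proj(cam,place(pts,*p))
    hub=q[:4]; 
    best=min((hub[np.roll(np.arange(o),k)] if 0 else np.roll(hub[::o],k,0) for k in range(4) for o in(1,-1)),key=lambda h:np.abs(h-clicks[:4]).sum())
    r=(best-clicks[:4]).ravel()
    return np.r_[r,(q[4]-clicks[4]).ravel()] if len(clicks)>4 else r
H=at_z("top",ct[4],.076)[:2]; O=at_z("top",ct[:4].mean(0),.026)[:2]
yaw=np.arctan2(*(H-O)[::-1]); print(H,O,yaw,np.linalg.norm(H-O))
cp=np.vstack([sq(.036,.026),[.06,0,.076]])
for cams in(("top",),("side",),("top","side")):
    f=lambda p:np.concatenate([match(n,{"top":ct,"side":cs}[n],[p[0],p[1],0,p[2]],cp) for n in cams])
    r=least_squares(f,[*O,yaw]); print("crank",cams,r.x.round(4),np.degrees(r.x[2]).round(1),np.abs(r.fun).max().round(2))
p=r.x
cv2.imwrite("pics/e1.png",np.hstack([draw(t,"top",[(place(P,p[0],p[1],0,p[2]),c) for P,c in crankP],165,195,220,245,9),draw(s,"side",[(place(P,p[0],p[1],0,p[2]),c) for P,c in crankP],240,155,275,205,9)]))
st=up([(275,195),(300,310),(415,285),(390,175)],325,172,20); ss=up([(215,255),(262,310),(335,285),(285,205)],290,222,14)
for cams in(("top",),("side",),("top","side")):
    sp=sq(.011,.023)
    if len(cams)==1:
        f=lambda p:match(cams[0],{"top":st,"side":ss}[cams[0]],[p[0],p[1],.172,p[2]],sp); x0=[.56,-.15,0.2]
    else:
        f=lambda p:np.concatenate([match(n,{"top":st,"side":ss}[n],[p[0],p[1],p[3],p[2]],sp) for n in cams]); x0=[.56,-.15,.2,.172]
    r=min((least_squares(f,[x0[0],x0[1],w,*x0[3:]]) for w in np.arange(0,1.57,.2)),key=lambda r:r.cost); print("screw",cams,r.x.round(4),np.degrees(r.x[2]),np.abs(r.fun).max().round(2))
p=r.x; q=(p[0],p[1],p[3],p[2])
cv2.imwrite("pics/e2.png",np.hstack([draw(t,"top",[(place(P,*q),c) for P,c in screwP],325,170,357,205,12),draw(s,"side",[(place(P,*q),c) for P,c in screwP],290,225,322,260,12)]))
E
```

```text
[0.56592754 0.24300804] [0.5290679  0.19436756] 0.9223233385482885 0.06102891852285699
crank ('top',) [0.5292 0.1945 0.9205] 52.7 0.92
crank ('side',) [0.5276 0.1914 0.9082] 52.0 0.79
crank ('top', 'side') [0.5287 0.1937 0.9161] 52.5 1.33
screw ('top',) [ 0.566  -0.1538  1.6396] 93.9424944379304 0.69
screw ('side',) [ 0.563  -0.1605  1.758 ] 100.72481010134865 1.7
screw ('top', 'side') [ 0.5668 -0.1551  0.1234  0.1642] 7.070696192215116 1.71
```

View pics/e1.png

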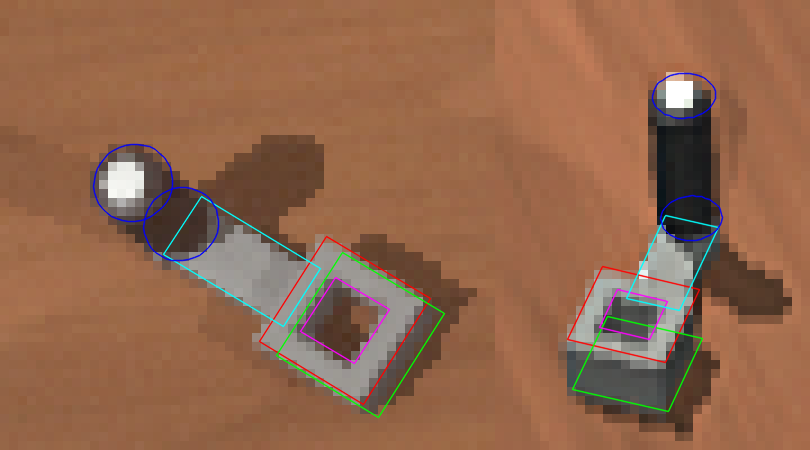

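View pics/e2.png

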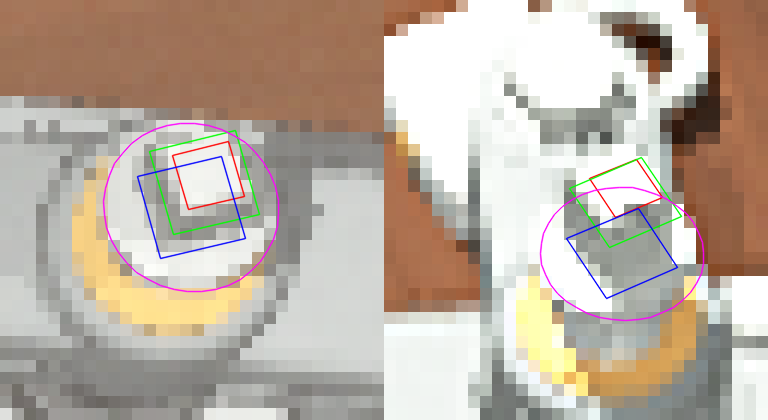

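```bash
cat > rfit.py <<'E'
from fit import *
from scipy.optimize import minimize
S=8
T=sq(.011,.023);M=sq(.017,.018);B=sq(.017,0)
faces=[circ(.017,0)]+[np.array([B[i],B[(i+1)%4],M[(i+1)%4],M[i]]) for i in range(4)]+[np.array([M[i],M[(i+1)%4],T[(i+1)%4],T[i]]) for i in range(4)]+[T]
def vis(n,P):
    E=C[n]["extrinsics"]; c=-E[:3,:3].T@E[:3,3]
    nn=np.cross(P[1]-P[0],P[2]-P[1]); return nn@(c-P[0])>0
def wts(n,pose,win,off):
    x0,y0,x1,y1=win; lab=np.zeros(((y1-y0)*S,(x1-x0)*S),np.uint8)
    k=0
    for i,P in enumerate(faces):
        W=place(P,*pose)
        if i and not vis(n,W): continue
        k+=1
        q=((proj(n,W)+off-[x0,y0]+.5)*S*16).round().astype(int)
        cv2.fillPoly(lab,[q.reshape(-1,1,2)],k,shift=4)
    return np.stack([(lab==j).reshape(y1-y0,S,x1-x0,S).mean((1,3)) for j in range(k+1)],-1)
def cost(imgs,wins,masks,pose,offs):
    c=0
    for n in imgs:
        A=wts(n,pose,wins[n],offs[n])[masks[n]]; b=imgs[n][masks[n]].astype(float)
        x=np.linalg.lstsq(A,b,rcond=None)[0]; c+=(((A@x-b)**2).clip(0,2500)).sum()
    return c
E
python3 - <<'E'
from rfit import *
t=cv2.imread("pics/top0.png");s=cv2.imread("pics/side0.png")
wins={"top":(325,170,357,205),"side":(290,225,322,260)}
imgs={"top":t,"side":s}
imgs={n:imgs[n][w[1]:w[3],w[0]:w[2]] for n,w in wins.items()}
def poly(n,pts):
    m=np.zeros((35,32),np.uint8); cv2.fillPoly(m,[np.array(pts).reshape(-1,1,2)],1); return m>0
masks={"top":poly("top",[(10,13),(12,11),(21,11),(22,15),(21,20),(18,23),(13,23),(9,19)]),
"side":poly("side",[(15,13),(23,13),(23,16),(24,22),(24,24),(18,25),(15,21)])}
for z in (.169,.1715,.174):
  best=None
  for yaw in np.radians([-20,-10,0,5,10,20,30]):
    for cams in (("top","side"),):
      f=lambda p:cost({n:imgs[n] for n in cams},wins,masks,(p[0]/100,p[1]/100,z,p[2]),{"top":np.zeros(2),"side":p[3:5]})
      r=minimize(f,[56.55,-15.45,yaw,0,0],method="Nelder-Mead",options=dict(initial_simplex=np.array([56.55,-15.45,yaw,0,0])+np.vstack([np.zeros(5),np.diag([.3,.3,.2,2,2])]),maxiter=400))
      if best is None or r.fun<best.fun: best=r
  print(z,best.x.round(3),np.degrees(best.x[2]).round(1),round(best.fun))
  p=best.x
q=(p[0]/100,p[1]/100,z,p[2])
o=place(np.zeros((1,3)),*q)
cv2.imwrite("pics/e3.png",np.hstack([draw(t,"top",[(place(P,*q),c) for P,c in screwP],325,170,357,205,12),draw(s,"side",[(place(P,*q),c) for P,c in screwP],290,225,322,260,12)]))
E
```

```text
0.169 [ 56.79  -15.501   0.175  -1.139  -1.167] 10.0 351976
0.1715 [ 56.723 -15.449   0.153  -0.805  -0.11 ] 8.8 344681
0.174 [ 56.653 -15.424   0.147  -0.439   0.505] 8.4 343784
```

View pics/e3.png

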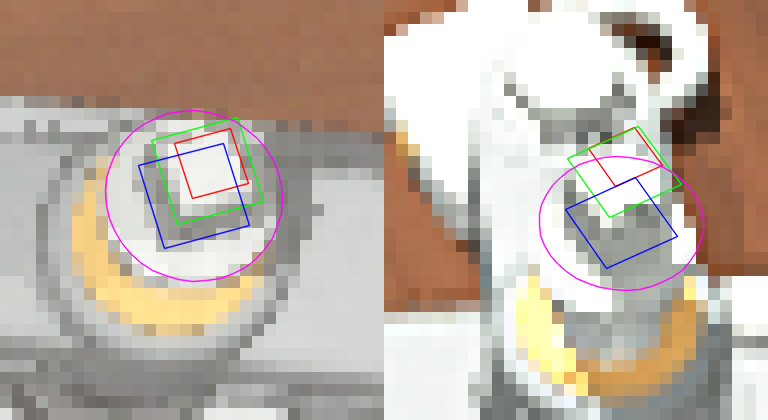

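Overlays of the 36 mm hub and 60 mm arm match the crank at top (195,226), so that is the small one. Next I'll work out the approach moves.

```bash
cat >> h.py <<'E'
def togo(tgt,yaw=None):
    s=robot.sense(); Rm=R.from_quat(s["eef_rot"]).as_matrix()
    d=Rm.T@(np.array(tgt)-s["position"])
    ty=np.degrees(np.arctan2(Rm[1,1],Rm[0,1]))
    print("t",round(s["t"],2),"pos",s["position"].round(4),"tooly yaw",round(ty,2),"tilt",np.degrees(np.arccos(-Rm[2,2])).round(2),"F",s["contact_force"].round(1),"M",s["ft_torque"].round(2),"w",round(s["width"]*85.4,1),"j",s["joint_pos"].round(2))
    print("tool delta",(d*1000).round(1), "wz",None if yaw is None else round(-(((yaw-ty)+180)%360-180),1))
E
python3 - <<'E'
from h import *
for n,uv,z in (("top",(30,300),0.1),("top",(100,185),.13),("top",(182,310),.09),("top",(126,268),.05),("top",(272,183),.02)): print(uv,at_z(n,uv,z).round(3))
togo([.565,.241,.16],52.5)
togo([.565,.241,.026],52.5)
E
```

```text
(30, 300) [0.398 0.598 0.1  ]
(100, 185) [0.649 0.415 0.13 ]
(182, 310) [0.333 0.247 0.09 ]
(126, 268) [0.451 0.388 0.05 ]
(272, 183) [ 0.635 -0.     0.02 ]
t 0.4 pos [0.2995 0.6048 0.2311] tooly yaw 63.66 tilt 0.02 F [-0.2 -0.3  0.9] M [-0.03  0.05  0.07] w 85.2 j [ 1.07  0.26  1.6  -0.    1.27 -0.04]
tool delta [-399.4 -208.2   71.1] wz 11.2
t 0.4 pos [0.2995 0.6048 0.2311] tooly yaw 63.66 tilt 0.02 F [-0.2 -0.3  0.9] M [-0.03  0.05  0.07] w 85.2 j [ 1.07  0.26  1.6  -0.    1.27 -0.04]
tool delta [-399.4 -208.1  205.1] wz 11.2
```

Call:
apply_moves --plan '[[[0,-0.05,0],[0,0,0],0.0854],[[0,-0.05,0],[0,0,0],0.0854],[[0,-0.05,0],[0,0,0],0.0854],[[-0.02,-0.05,0],[0,0,0],0.06],[[-0.05,0,0],[0,0,0],0.06],[[-0.05,0,0],[0,0,0],0.06],[[-0.05,0,0.01],[0,0,5],0.06],[[-0.05,0,0.01],[0,0,6],0.06]]'

```text
t: 1.4
position: [0.4075, 0.3236, 0.2117]
eef_rot: [0.322, 0.947, 0.001, 0.0]
contact_force: [-0.1, 1.0, 1.1]
width: 0.702
```

```bash
python3 - <<'E'
from h import *
togo([.565,.241,.13],52.5)
E
```

```text
t 1.4 pos [0.4075 0.3236 0.2117] tooly yaw 52.47 tilt 0.11 F [-0.1  1.   1.1] M [ 0.05 -0.01 -0.06] w 60.0 j [ 0.62 -0.02  1.95  0.    1.2  -0.29]
tool delta [-175.2   30.3   81.9] wz -0.0
```

Call:
apply_moves --plan '[[[-0.05,0.01,0.02],[0,0,0],0.055],[[-0.05,0.01,0.02],[0,0,0],0.055],[[-0.05,0.01,0.02],[0,0,0],0.05],[[-0.025,0,0.02],[0,0,0],0.05],[[0,0,0],[0,0,0],0.05]]'

```text
t: 2.02
position: [0.5631, 0.2401, 0.129]
eef_rot: [0.321, 0.947, -0.001, -0.001]
contact_force: [-0.0, -0.5, -0.2]
width: 0.59
```

```bash
python3 - <<'E'
from fit import *
togo([.565,.241,.026],52.5)
for n in("top","side"):
    im=robot.get_image(n)[:,:,::-1]; cv2.imwrite(f"pics/{n}1.png",im)
t=cv2.imread("pics/top1.png");s=cv2.imread("pics/side1.png")
cv2.imwrite("pics/f1.png",np.hstack([crop(t,150,180,230,260,5),crop(s,220,120,300,200,5)]))
E
```

```text
t 2.02 pos [0.5631 0.2401 0.129 ] tooly yaw 52.5 tilt 0.23 F [-0.  -0.5 -0.2] M [ 0.03  0.05 -0.05] w 50.4 j [ 0.36  0.23  1.84 -0.    1.07 -0.55]
tool delta [ -1.2   2.3 103. ] wz 0.0
```

View pics/f1.png

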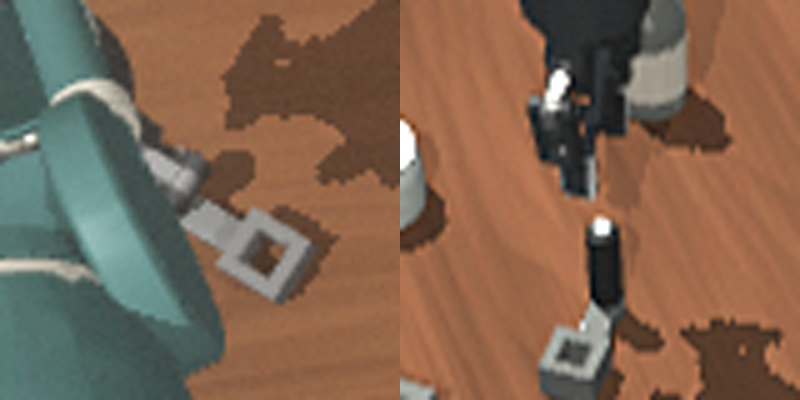

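Call:
apply_moves --plan '[[[-0.001,0.002,0.03],[0,0,0],0.05],[[0,0,0.03],[0,0,0],0.05],[[0,0,0],[0,0,0],0.05]]'

```text
t: 2.5
position: [0.5625, 0.2432, 0.0698]
eef_rot: [0.319, 0.948, -0.001, -0.002]
contact_force: [-0.1, -0.3, -0.1]
width: 0.591
```

```bash
python3 - <<'E'
from fit import *
togo([.565,.241,.026],52.5)
for n in("top","side"):
    im=robot.get_image(n)[:,:,::-1]; cv2.imwrite(f"pics/{n}2.png",im)
t=cv2.imread("pics/top2.png");s=cv2.imread("pics/side2.png")
cv2.imwrite("pics/f2.png",np.hstack([crop(t,150,180,230,260,5),crop(s,220,120,300,200,5)]))
E
```

```text
t 2.5 pos [0.5625 0.2432 0.0698] tooly yaw 52.74 tilt 0.25 F [-0.1 -0.3 -0.1] M [ 0.03 -0.01  0.04] w 50.5 j [ 0.37  0.3   1.88  0.    0.97 -0.55]
tool delta [-3.5 -0.  43.8] wz 0.2
```

View pics/f2.png

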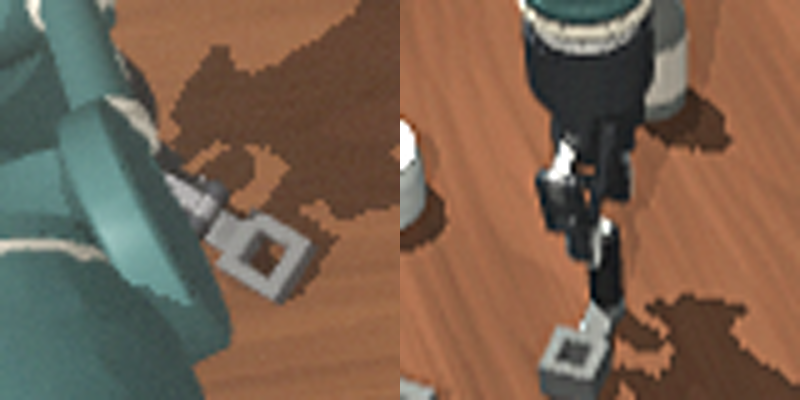

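Call:
apply_moves --plan '[[[-0.002,0,0.022],[0,0,0],0.05],[[-0.001,0,0.022],[0,0,0],0.05],[[0,0,0],[0,0,0],0.05],[[0,0,0],[0,0,0],0.035],[[0,0,0],[0,0,0],0.028]]'

```text
t: 3.22
position: [0.5687, 0.2415, 0.0292]
eef_rot: [0.32, 0.947, 0.001, 0.001]
contact_force: [0.2, 0.6, -0.1]
width: 0.328
```

```bash
python3 - <<'E'
from fit import *
togo([.565,.241,.026],52.5)
for n in("top","side"):
    im=robot.get_image(n)[:,:,::-1]; cv2.imwrite(f"pics/{n}3.png",im)
t=cv2.imread("pics/top3.png");s=cv2.imread("pics/side3.png")
cv2.imwrite("pics/f3.png",np.hstack([crop(t,150,180,230,260,5),crop(s,220,130,300,210,5)]))
E
```

```text
t 3.23 pos [0.5687 0.2415 0.0292] tooly yaw 52.67 tilt 0.15 F [ 0.2  0.6 -0.1] M [-0.03 -0.04 -0.03] w 28.0 j [ 0.36  0.35  1.9  -0.    0.89 -0.56]
tool delta [ 2.6 -2.7  3.2] wz 0.2
```

View pics/f3.png

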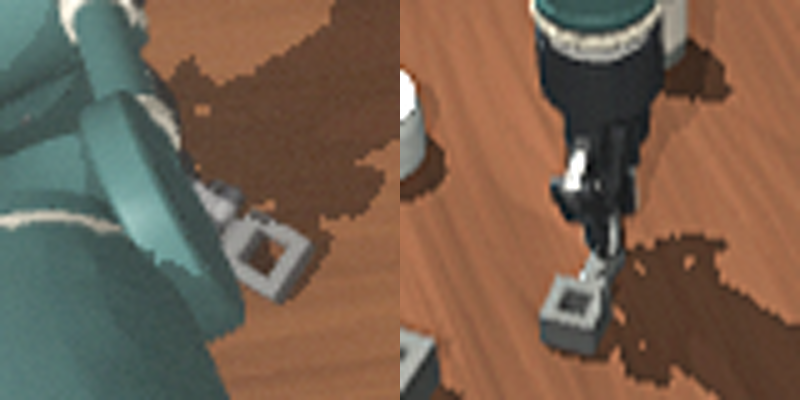

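Call:
apply_moves --plan '[[[0,0,0.002],[0,0,0],0.01],[[0,0,0],[0,0,0],0.01],[[0,0,0],[0,0,0],0.01],[[0,0,0],[0,0,0],0.01]]'

```text
t: 3.82
position: [0.5683, 0.2412, 0.0278]
eef_rot: [0.32, 0.947, 0.0, 0.001]
contact_force: [-4.7, -2.9, 13.1]
width: 0.244
```

```bash
python3 - <<'E'
from fit import *
togo([.565,.241,.026],52.5)
for n in("top","side"):
    im=robot.get_image(n)[:,:,::-1]; cv2.imwrite(f"pics/{n}4.png",im)
t=cv2.imread("pics/top4.png");s=cv2.imread("pics/side4.png")
cv2.imwrite("pics/f4.png",np.hstack([crop(t,150,180,230,260,5),crop(s,220,130,300,210,5)]))
togo([.565,.241,.026],52.5)
E
```

```text
t 3.83 pos [0.5683 0.2412 0.0278] tooly yaw 52.66 tilt 0.07 F [-4.7 -2.9 13.1] M [-0.4   0.81  0.06] w 20.8 j [ 0.36  0.35  1.9  -0.    0.89 -0.56]
tool delta [ 2.5 -2.2  1.8] wz 0.2
t 3.92 pos [0.5682 0.2412 0.0278] tooly yaw 52.66 tilt 0.06 F [-4.  -3.1 12.7] M [-0.45  0.81 -0.01] w 21.1 j [ 0.36  0.35  1.9  -0.    0.89 -0.56]
tool delta [ 2.5 -2.1  1.8] wz 0.2
```

View pics/f4.png

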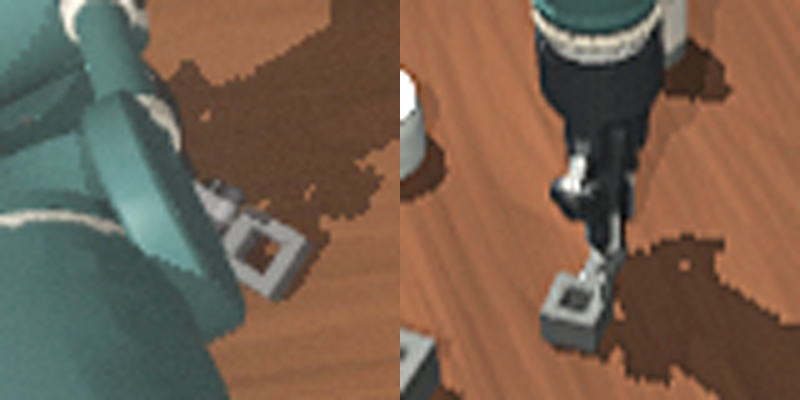

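Call:
apply_moves --plan '[[[0,0,-0.02],[0,0,0],0.01],[[0,0,-0.05],[0,0,0],0.01],[[0,0,-0.05],[0,0,0],0.01],[[0,0,-0.05],[0,0,0],0.01],[[0,0,-0.05],[0,0,0],0.01],[[0,0,-0.01],[0,0,0],0.01],[[0,0,0],[0,0,0],0.01]]'

```text
t: 4.8
position: [0.5675, 0.2411, 0.2552]
eef_rot: [0.32, 0.947, 0.0, 0.0]
contact_force: [0.2, 0.1, -3.7]
width: 0.242
```

```bash
python3 - <<'E'
from fit import *
for n in("top","side"):
    im=robot.get_image(n)[:,:,::-1]; cv2.imwrite(f"pics/{n}5.png",im)
t=cv2.imread("pics/top5.png");s=cv2.imread("pics/side5.png")
cv2.imwrite("pics/f5.png",np.hstack([crop(t,150,180,230,260,5),crop(s,220,90,300,170,5)]))
togo([.626,-.148,.26],6)
E
```

```text
t 4.9 pos [0.566  0.2405 0.2522] tooly yaw 52.65 tilt 0.27 F [ 0.5 -0.3 -4.1] M [ 0.06 -0.04 -0.  ] w 20.6 j [ 0.36  0.14  1.71  0.    1.29 -0.56]
tool delta [-283.3 -272.5   -7.4] wz 46.7
```

View pics/f5.png

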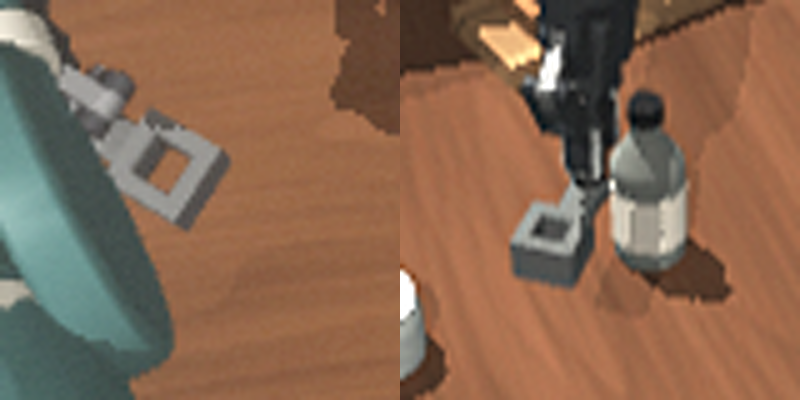

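Call:
apply_moves --plan '[[[-0.04,-0.039,-0.01],[0,0,0],0.01],[[-0.04,-0.039,0],[0,0,0],0.01],[[-0.04,-0.039,0],[0,0,0],0.01],[[-0.04,-0.039,0],[0,0,0],0.01],[[-0.04,-0.039,0],[0,0,0],0.01],[[-0.04,-0.039,0],[0,0,0],0.01],[[-0.04,-0.038,0],[0,0,0],0.01],[[0,0,0],[0,0,9],0.01]]'

```text
t: 5.9
position: [0.6239, -0.1492, 0.2612]
eef_rot: [0.397, 0.918, -0.001, -0.002]
contact_force: [-0.5, 1.5, -2.6]
width: 0.243
```

Call:
apply_moves --plan '[[[0,0,0],[0,0,9],0.01],[[0,0,0],[0,0,9],0.01],[[0,0,0],[0,0,9],0.01],[[0,0,0],[0,0,9],0.01],[[0,0,0],[0,0,1],0.01],[[0,0,0],[0,0,0],0.01]]'

```text
t: 6.65
position: [0.6244, -0.1448, 0.2633]
eef_rot: [0.664, 0.748, -0.001, -0.001]
contact_force: [-0.7, -0.2, -3.6]
width: 0.244
```

```bash
python3 - <<'E'
from fit import *
for n in("top","side"):
    im=robot.get_image(n)[:,:,::-1]; cv2.imwrite(f"pics/{n}6.png",im)
t=cv2.imread("pics/top6.png");s=cv2.imread("pics/side6.png")
cv2.imwrite("pics/f6.png",np.hstack([crop(t,290,140,390,220,4),crop(s,270,170,370,250,4)]))
togo([.626,-.148,.26],6)
E
```

```text
t 6.75 pos [ 0.6248 -0.1449  0.2643] tooly yaw 6.75 tilt 0.09 F [ 0.5  0.6 -2.9] M [-0.01 -0.12  0.02] w 20.7 j [-0.27  0.18  1.64 -0.    1.32 -0.38]
tool delta [-3.2  0.8  4.3] wz 0.7
```

View pics/f6.png

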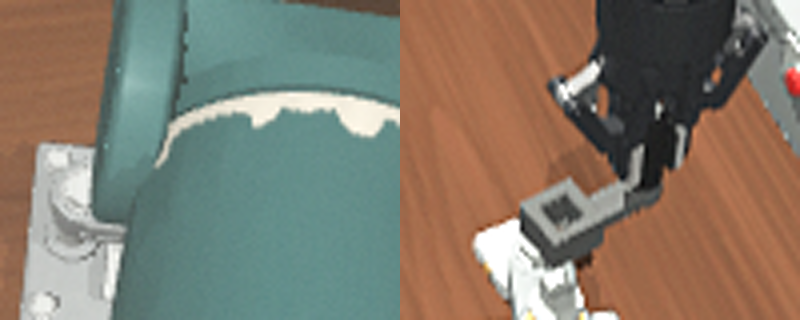

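```bash
python3 - <<'E'
from fit import *
s=cv2.imread("pics/side6.png")
a=crop(s,295,205,355,250,13); cv2.imwrite("pics/g6.png",a)
for n in C:
    E=C[n]["extrinsics"]; print(n,(-E[:3,:3].T@E[:3,3]).round(3))
E
```

```text
side [ 0.272 -0.793  1.151]
top [0.328 0.019 1.12 ]
```

View pics/g6.png

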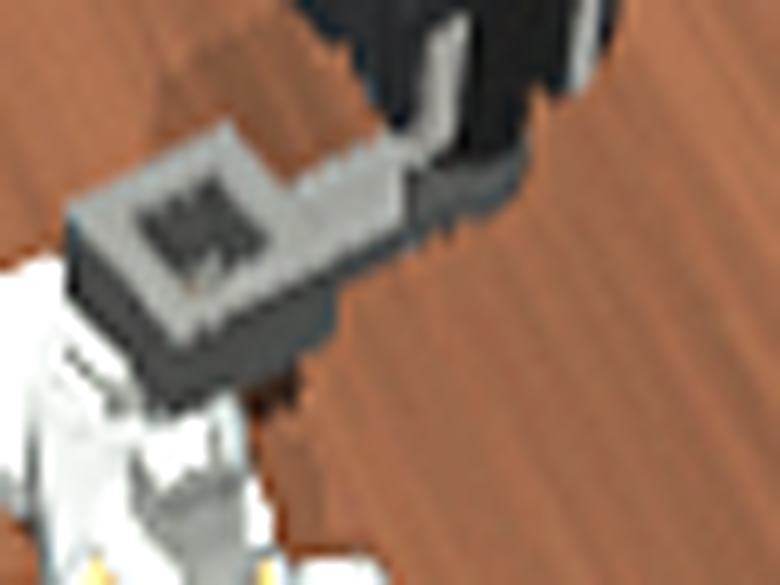

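```bash
python3 - <<'E'
from fit import *
s=cv2.imread("pics/side6.png")
c=up([(228,122),(70,208),(180,342),(335,275),(70,290),(165,410),(335,335)],295,205,13)
h=.018
m=np.array([[h,h,.026],[-h,h,.026],[-h,-h,.026],[h,-h,.026],[-h,h,0],[-h,-h,0],[h,-h,0]])
def P(pts,p): return R.from_euler("zy",[p[2],p[3]]).apply(pts)+[p[0],p[1],.2365]
for fixp in (1,0):
    f=lambda p:np.r_[(proj("side",P(m,p))-c).ravel(),(1000 if fixp else 5)*p[3]]
    r=least_squares(f,[.565,-.155,.1,0]);print(r.x.round(4),np.degrees(r.x[2:]).round(1),r.fun.round(1))
p=r.x
cv2.imwrite("pics/g7.png",draw(s,"side",[(P(q,p),col) for q,col in crankP],295,200,355,250,12))
# predicted from FK
y=np.radians(6.75); print("FK",.6248-.06*np.cos(y),-.1449-.06*np.sin(y))
E
```

```text
[ 0.5645 -0.1574  0.1839 -0.    ] [10.5 -0. ] [ 0.5  0.1 -0.3 -0.4 -0.5 -0.2  0.6 -1.4 -0.5  0.   0.3  1.2  0.   0.7
 -0. ]
[ 0.5647 -0.1574  0.179  -0.0119] [10.3 -0.7] [ 0.5  0.1 -0.3 -0.4 -0.6 -0.2  0.6 -1.4 -0.4  0.   0.3  1.2  0.1  0.7
 -0.1]
FK 0.5652158925827044 -0.15195224384747025
```

View pics/g7.png

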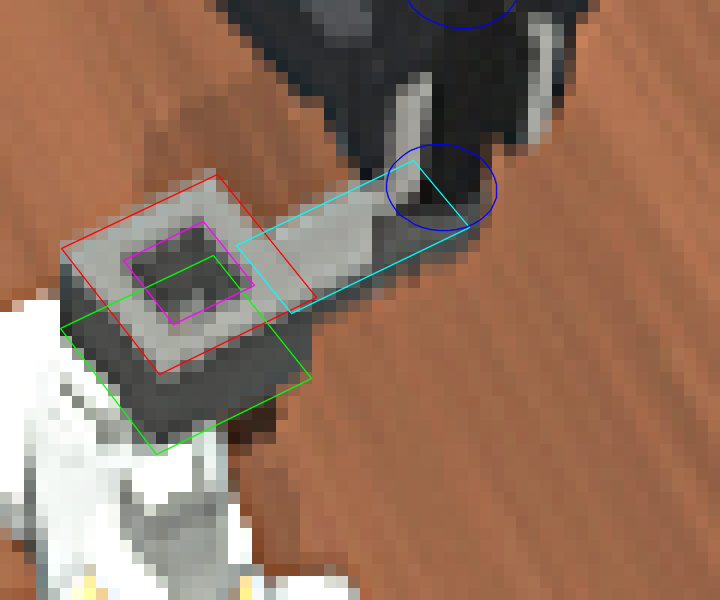

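Call:
apply_moves --plan '[[[0,0,0.018],[0,0,0],0.01],[[0,0,0.014],[0,0,0],0.01],[[0,0,0.003],[0,0,0],0.01],[[0,0,0],[0,0,0],0.01]]'

```text
t: 7.25
position: [0.6248, -0.1449, 0.2295]
eef_rot: [0.665, 0.747, -0.0, -0.001]
contact_force: [0.6, 0.2, -2.9]
width: 0.241
```

```bash
python3 - <<'E'
from fit import *
im=robot.get_image("side")[:,:,::-1]; cv2.imwrite(f"pics/side7.png",im)
s=cv2.imread("pics/side7.png")
cv2.imwrite("pics/g8.png",crop(s,285,205,345,265,12)[:, :800][:600])
togo([.626,-.148,.227],6)
E
```

```text
t 7.3 pos [ 0.6252 -0.1451  0.2303] tooly yaw 6.66 tilt 0.0 F [-0.3  0.7 -2.8] M [ 0.06 -0.07 -0.  ] w 20.7 j [-0.27  0.2   1.68 -0.    1.26 -0.38]
tool delta [-3.   0.4  3.3] wz 0.7
```

View pics/g8.png

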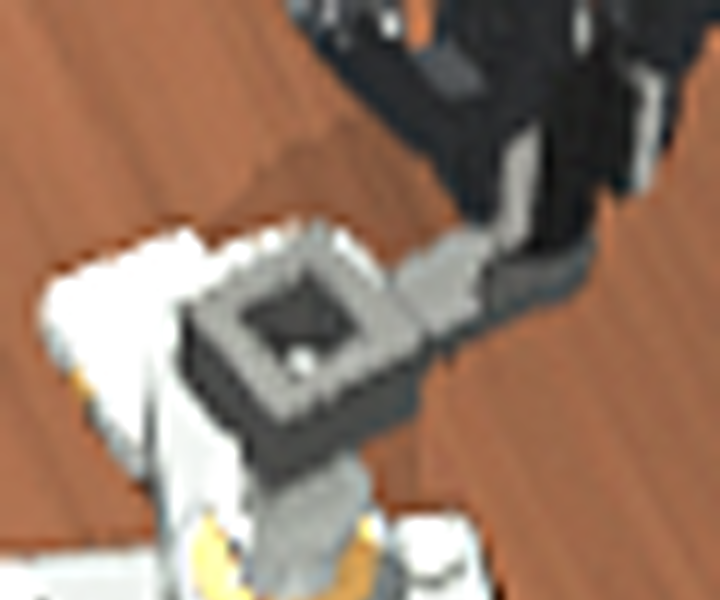

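```bash
python3 - <<'E'
from fit import *
s=cv2.imread("pics/side7.png"); s0=cv2.imread("pics/side0.png")
c=(.5649,-.1576,.2025,np.radians(10.4))
out=[]
for q in ((.565,-.158,.169,.16),(.563,-.1605,.172,.18)):
    pl=[(place(P,*c),col) for P,col in crankP[:3]]+[(place(sq(.0185,0),*c),(0,165,255))]
    sc=[(place(P,*q),(0,255,255)) for P,_ in screwP[:3]]
    out.append(np.vstack([draw(s,"side",pl+sc,290,210,330,250,9)[:300],draw(s0,"side",sc,290,215,330,260,9)[90:390]]))
cv2.imwrite("pics/g9.png",np.hstack(out))
E
```

```text
(no output)
```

View pics/g9.png

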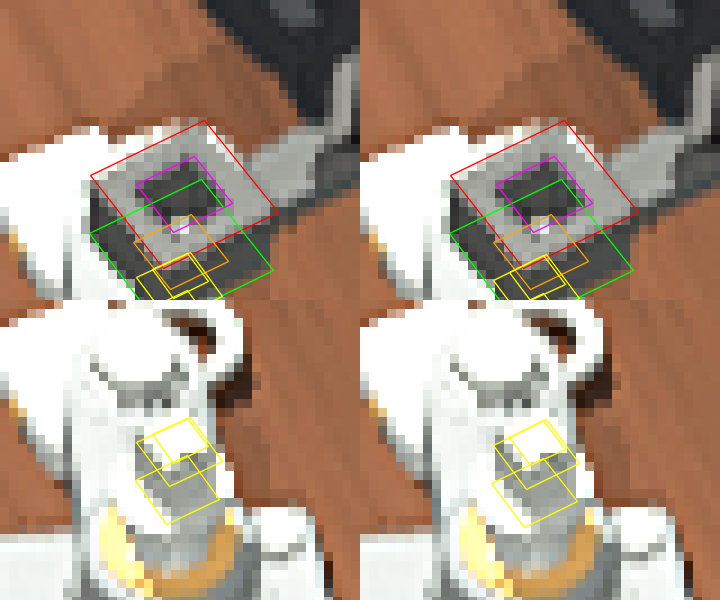

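Call:
apply_moves --plan '[[[-0.001,-0.0005,0.003],[0,0,0],0.01],[[0,0,0.003],[0,0,0],0.01],[[0,0,0.003],[0,0,0],0.01],[[0,0,0],[0,0,0],0.01]]'

```text
t: 7.8
position: [0.6245, -0.146, 0.2208]
eef_rot: [0.665, 0.747, -0.0, -0.0]
contact_force: [0.3, -0.5, -3.1]
width: 0.243
```

Call:
apply_moves --plan '[[[0,0,0.002],[0,0,0],0.01],[[0,0,0.002],[0,0,0],0.01],[[0,0,0],[0,0,0],0.01]]'

```text
t: 8.18
position: [0.6248, -0.1459, 0.2172]
eef_rot: [0.665, 0.747, 0.0, -0.0]
contact_force: [-0.4, 0.8, -3.2]
width: 0.242
```

Call:
apply_moves --plan '[[[0,0,0.002],[0,0,0],0.01],[[0,0,0.002],[0,0,0],0.01],[[0,0,0],[0,0,0],0.01]]'

```text
t: 8.55
position: [0.6246, -0.146, 0.2128]
eef_rot: [0.665, 0.747, -0.0, -0.0]
contact_force: [-0.6, 0.9, -3.3]
width: 0.244
```

```bash
python3 - <<'E'
from fit import *
im=robot.get_image("side")[:,:,::-1]; cv2.imwrite(f"pics/side8.png",im)
s=cv2.imread("pics/side8.png")
cv2.imwrite("pics/g10.png",crop(s,285,205,345,265,12)[:, :800][:600])
togo([.626,-.148,.2],6)
E
```

```text
t 8.6 pos [ 0.6246 -0.146   0.2129] tooly yaw 6.66 tilt 0.03 F [-0.5  0.5 -3.7] M [ 0.14 -0.14 -0.09] w 20.6 j [-0.27  0.21  1.7   0.    1.23 -0.38]
tool delta [-2.2  1.2 12.9] wz 0.7
```

View pics/g10.png

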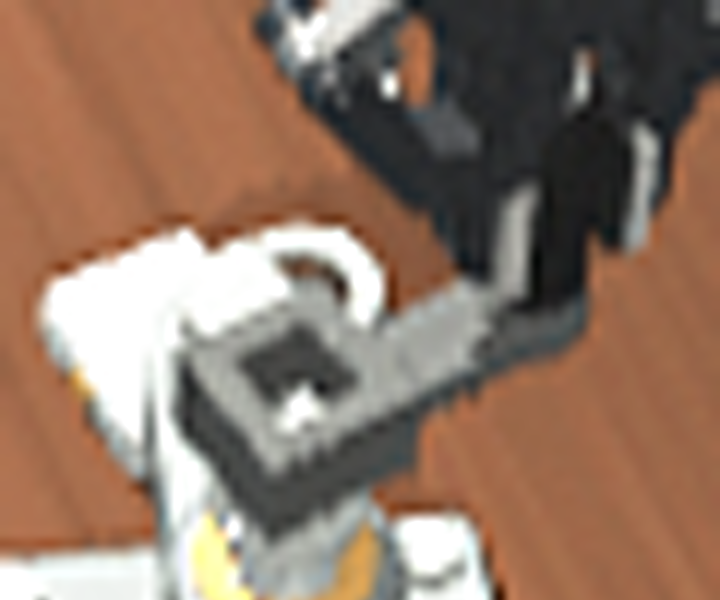

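Call:
apply_moves --plan '[[[0,0,0.002],[0,0,0],0.01],[[0,0,0.002],[0,0,0],0.01],[[0,0,0],[0,0,0],0.01]]'

```text
t: 8.98
position: [0.6247, -0.1461, 0.2089]
eef_rot: [0.665, 0.747, -0.0, -0.0]
contact_force: [-1.0, 0.2, -3.5]
width: 0.244
```

Call:
apply_moves --plan '[[[0,0,0.002],[0,0,0],0.01],[[0,0,0.001],[0,0,0],0.01],[[0,0,0],[0,0,0],0.01]]'

```text
t: 9.35
position: [0.6247, -0.1461, 0.2061]
eef_rot: [0.665, 0.747, -0.0, -0.0]
contact_force: [-0.7, 0.2, -3.1]
width: 0.245
```

Call:
apply_moves --plan '[[[0,0,0.002],[0,0,0],0.01],[[0,0,0.001],[0,0,0],0.01],[[0,0,0],[0,0,0],0.01]]'

```text
t: 9.72
position: [0.6247, -0.1461, 0.2031]
eef_rot: [0.665, 0.747, -0.0, -0.0]
contact_force: [0.4, 0.4, -2.9]
width: 0.244
```

Call:
apply_moves --plan '[[[0,0,0.002],[0,0,0],0.01],[[0,0,0],[0,0,0],0.01]]'

```text
t: 9.98
position: [0.6247, -0.1461, 0.201]
eef_rot: [0.665, 0.747, -0.0, -0.0]
contact_force: [0.0, 0.1, -3.4]
width: 0.238
```

Call:
apply_moves --plan '[[[0,0,0.002],[0,0,0],0.01],[[0,0,0],[0,0,0],0.01]]'

```text
t: 10.22
position: [0.6249, -0.1461, 0.1993]
eef_rot: [0.665, 0.747, 0.0, 0.0]
contact_force: [0.3, 0.1, -4.1]
width: 0.242
```

```bash
python3 - <<'E'
from fit import *
im=robot.get_image("side")[:,:,::-1]; cv2.imwrite(f"pics/side9.png",im)
s=cv2.imread("pics/side9.png")
cv2.imwrite("pics/g11.png",crop(s,285,215,345,275,12)[:, :800][:600])
togo([.626,-.148,.2],6)
E
```

```text
t 10.28 pos [ 0.6249 -0.146   0.1993] tooly yaw 6.66 tilt 0.01 F [-0.7 -0.  -4. ] M [ 0.09 -0.08 -0.01] w 21.1 j [-0.27  0.22  1.71  0.    1.2  -0.38]
tool delta [-2.1  0.9 -0.7] wz 0.7
```

View pics/g11.png

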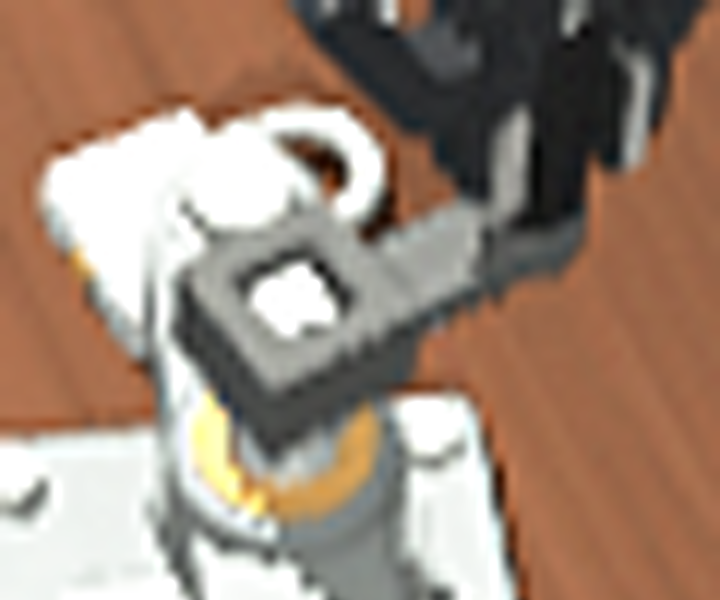

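The square shows inside the hole at side (309,240), with no force felt. I'll keep lowering until it meets the collar.

Call:
apply_moves --plan '[[[0,0,0.001],[0,0,0],0.01],[[0,0,0.001],[0,0,0],0.01],[[0,0,0],[0,0,0],0.01]]'

```text
t: 10.65
position: [0.6251, -0.1463, 0.1988]
eef_rot: [0.665, 0.747, 0.0, 0.001]
contact_force: [-1.7, 0.7, 5.7]
width: 0.24
```

Call:
apply_moves --plan '[[[0,0,0.001],[0,0,0],0.01],[[0,0,0],[0,0,0],0.01]]'

```text
t: 10.9
position: [0.6253, -0.1464, 0.1986]
eef_rot: [0.665, 0.747, 0.0, 0.001]
contact_force: [-3.4, -0.2, 8.3]
width: 0.243
```

Call:
apply_moves --plan '[[[0,0,0.001],[0,0,0],0.01],[[0,0,0],[0,0,0],0.01]]'

```text
t: 11.15
position: [0.6254, -0.1465, 0.1985]
eef_rot: [0.665, 0.747, 0.0, 0.001]
contact_force: [-4.0, 1.4, 10.4]
width: 0.246
```

```bash
python3 - <<'E'
from fit import *
im=robot.get_image("side")[:,:,::-1]; cv2.imwrite(f"pics/side10.png",im)
s=cv2.imread("pics/side10.png")
cv2.imwrite("pics/g12.png",crop(s,285,215,345,260,13)[:, :800][:600])
togo([.626,-.148,.2],6)
E
```

```text
t 11.2 pos [ 0.6254 -0.1465  0.1984] tooly yaw 6.67 tilt 0.15 F [-3.2  1.4 11.5] M [ 0.12  1.24 -0.01] w 20.7 j [-0.27  0.22  1.72 -0.    1.2  -0.38]
tool delta [-1.5  0.4 -1.6] wz 0.7
```

View pics/g12.png

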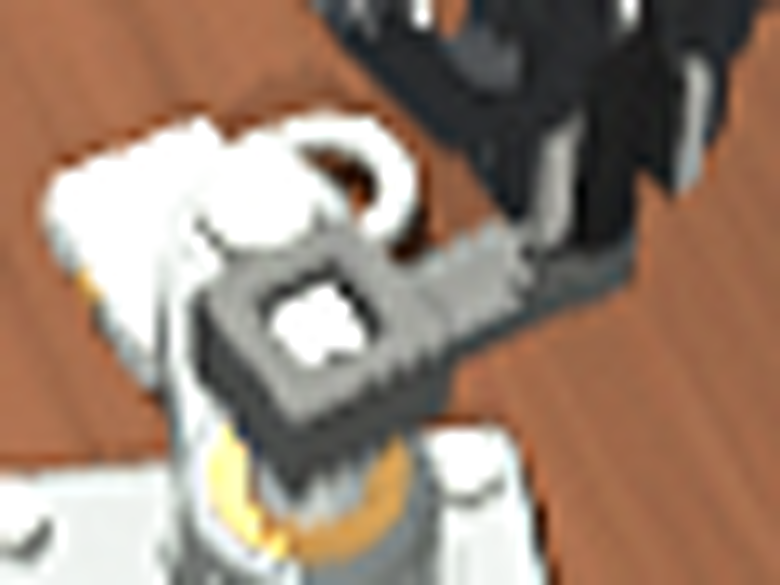

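```bash
python3 - <<'E'
from fit import *
s=cv2.imread("pics/side10.png"); s0=cv2.imread("pics/side0.png")
c=up([(320,232),(205,292),(297,420),(448,358),(210,365),(297,490),(448,410)],285,215,13)
h=.018
m=np.array([[h,h,.026],[-h,h,.026],[-h,-h,.026],[h,-h,.026],[-h,h,0],[-h,-h,0],[h,-h,0]])
z=.1706
f=lambda p:(proj("side",place(m,p[0],p[1],z,p[2]))-c).ravel()
r=least_squares(f,[.565,-.155,.1]);print(r.x.round(4),np.degrees(r.x[2:]).round(1),r.fun.round(1))
p=r.x; q=(p[0],p[1],z,p[2])
pl=[(place(P,*q),col) for P,col in crankP]
sc=[(place(P,*q),(0,255,255)) for P,_ in screwP]
cv2.imwrite("pics/g13.png",np.hstack([draw(s,"side",pl,290,215,340,260,8),draw(s0,"side",sc,290,215,335,260,8)]))
E
```

```text
[ 0.5648 -0.1576  0.2154] [12.3] [ 2.2 -1.6 -1.1  0.1  0.1  0.4  0.7 -1.4 -1.7  0.6 -0.3  1.1  0.2  0.8]
```

View pics/g13.png

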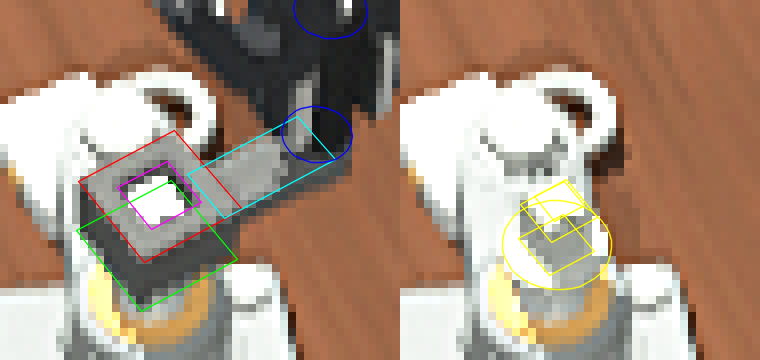

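```bash
cat > wind.py <<'E'
import sys,json
from h import *
def rows(cx,cy,step,n,dz=0.0,rad=0.0,phi0=None):
    s=robot.sense(); p=s["position"]; Rm=R.from_quat(s["eef_rot"]).as_matrix()
    d=p[:2]-[cx,cy]; phi=np.arctan2(d[1],d[0]); r=np.hypot(*d)
    F=s["contact_force"]; er=d/r; et=np.array([er[1],-er[0]])
    print("t %.2f phi %.1f r %.1f z %.4f Frad %.1f Ftan(cw) %.1f Fz %.1f w %.1f j6 %.2f"%(s["t"],np.degrees(phi),r*1e3,p[2],F[:2]@er,F[:2]@et,F[2],s["width"]*85.4,s["joint_pos"][5]))
    open("log.txt","a").write(json.dumps([s["t"],*p.tolist(),*F.tolist()])+"\n")
    a=phi if phi0 is None else np.radians(phi0); out=[]
    sk=.005*step/360
    for i in range(n):
        b=a-np.radians(step)
        w=np.r_[.06*np.array([np.cos(b)-np.cos(a),np.sin(b)-np.sin(a)])+(rad/n)*np.array([np.cos(b),np.sin(b)]),-sk-dz/n]
        t=Rm.T@w; out.append([[round(float(v),4)+0.0 for v in t],[0,0,0],.01]); a=b
    print(json.dumps(out),"end",round(np.degrees(a),1))
E
python3 -c "
from wind import *
rows(.5661,-.1566,10,4,dz=-.0015)"
```

```text
t 11.20 phi 9.6 r 60.2 z 0.1984 Frad -2.9 Ftan(cw) -2.0 Fz 11.5 w 20.7 j6 -0.38
[[[-0.0105, -0.0004, -0.0002], [0, 0, 0], 0.01], [[-0.0102, -0.0022, -0.0002], [0, 0, 0], 0.01], [[-0.0097, -0.0039, -0.0002], [0, 0, 0], 0.01], [[-0.0089, -0.0055, -0.0002], [0, 0, 0], 0.01]] end -30.4
```

Call:
apply_moves --plan '[[[-0.0105,-0.0004,-0.0002],[0,0,0],0.01],[[-0.0102,-0.0022,-0.0002],[0,0,0],0.01],[[-0.0097,-0.0039,-0.0002],[0,0,0],0.01],[[-0.0089,-0.0055,-0.0002],[0,0,0],0.01]]'

```text
t: 11.7
position: [0.6194, -0.1867, 0.1985]
eef_rot: [0.665, 0.747, 0.002, 0.002]
contact_force: [2.0, 1.9, 4.6]
width: 0.241
```

```bash
python3 -c "
from wind import *
rows(.5661,-.1566,12,6,phi0=-30.4)"
```

```text
t 11.70 phi -29.5 r 61.2 z 0.1985 Frad 0.8 Ftan(cw) -2.7 Fz 4.6 w 20.6 j6 -0.45
[[[-0.0092, -0.0086, 0.0001], [0, 0, 0], 0.01], [[-0.0072, -0.0103, 0.0001], [0, 0, 0], 0.01], [[-0.0049, -0.0116, 0.0001], [0, 0, 0], 0.01], [[-0.0024, -0.0123, 0.0001], [0, 0, 0], 0.01], [[0.0002, -0.0125, 0.0001], [0, 0, 0], 0.01], [[0.0028, -0.0122, 0.0001], [0, 0, 0], 0.01]] end -102.4
```

Call:
apply_moves --plan '[[[-0.0092,-0.0086,0.0002],[0,0,0],0.01],[[-0.0072,-0.0103,0.0002],[0,0,0],0.01],[[-0.0049,-0.0116,0.0002],[0,0,0],0.01],[[-0.0024,-0.0123,0.0002],[0,0,0],0.01],[[0.0002,-0.0125,0.0002],[0,0,0],0.01],[[0.0028,-0.0122,0.0002],[0,0,0],0.01]]'

```text
t: 12.45
position: [0.5546, -0.2173, 0.1975]
eef_rot: [0.665, 0.747, 0.0, 0.004]
contact_force: [2.1, -3.5, 5.2]
width: 0.243
```

```bash
python3 -c "
from wind import *
rows(.5661,-.1566,13,6,phi0=-102.4)
im=robot.get_image('side')[:,:,::-1]; cv2.imwrite('pics/s11.png',crop(im,270,195,370,270,7))"
```

```text
t 12.45 phi -100.7 r 61.8 z 0.1975 Frad 3.1 Ftan(cw) -2.7 Fz 5.2 w 20.8 j6 -0.53
[[[0.0059, -0.0123, 0.0001], [0, 0, 0], 0.01], [[0.0085, -0.0106, 0.0001], [0, 0, 0], 0.01], [[0.0106, -0.0085, 0.0001], [0, 0, 0], 0.01], [[0.0123, -0.0058, 0.0001], [0, 0, 0], 0.01], [[0.0133, -0.0029, 0.0001], [0, 0, 0], 0.01], [[0.0136, 0.0001, 0.0001], [0, 0, 0], 0.01]] end -180.4
```

View pics/s11.png

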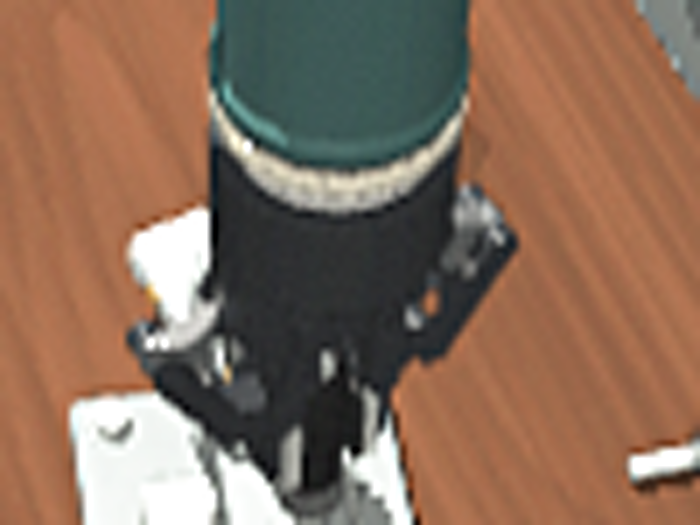

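Call:
apply_moves --plan '[[[0.0059,-0.0123,0.0002],[0,0,0],0.01],[[0.0085,-0.0106,0.0002],[0,0,0],0.01],[[0.0106,-0.0085,0.0002],[0,0,0],0.01],[[0.0123,-0.0058,0.0002],[0,0,0],0.01],[[0.0133,-0.0029,0.0002],[0,0,0],0.01],[[0.0136,0.0001,0.0002],[0,0,0],0.01]]'

```text
t: 13.25
position: [0.5058, -0.1572, 0.1961]
eef_rot: [0.665, 0.747, -0.001, 0.002]
contact_force: [-3.6, -2.3, 9.4]
width: 0.24
```

```bash
python3 -c "
from wind import *
rows(.566,-.158,13,7,phi0=-180.4)"
```

```text
t 13.25 phi 179.3 r 60.2 z 0.1961 Frad 3.5 Ftan(cw) -2.3 Fz 9.4 w 20.5 j6 -0.46
[[[0.0132, 0.0032, 0.0001], [0, 0, 0], 0.01], [[0.0122, 0.0061, 0.0001], [0, 0, 0], 0.01], [[0.0105, 0.0086, 0.0002], [0, 0, 0], 0.01], [[0.0083, 0.0108, 0.0002], [0, 0, 0], 0.01], [[0.0056, 0.0124, 0.0002], [0, 0, 0], 0.01], [[0.0027, 0.0133, 0.0002], [0, 0, 0], 0.01], [[-0.0004, 0.0136, 0.0002], [0, 0, 0], 0.01]] end -271.4
```

Call:
apply_moves --plan '[[[0.0132,0.0032,0.0001],[0,0,0],0.01],[[0.0122,0.0061,0.0001],[0,0,0],0.01],[[0.0105,0.0086,0.0002],[0,0,0],0.01],[[0.0083,0.0108,0.0002],[0,0,0],0.01],[[0.0056,0.0124,0.0002],[0,0,0],0.01],[[0.0027,0.0133,0.0002],[0,0,0],0.01],[[-0.0004,0.0136,0.0002],[0,0,0],0.01]]'

```text
t: 14.12
position: [0.5679, -0.0976, 0.1944]
eef_rot: [0.665, 0.747, -0.001, 0.002]
contact_force: [-2.4, -4.6, 7.6]
width: 0.246
```

```bash
python3 -c "
from wind import *
rows(.566,-.158,13,8,phi0=-271.4)"
```

```text
t 14.12 phi 88.2 r 60.4 z 0.1944 Frad -4.7 Ftan(cw) -2.3 Fz 7.6 w 21.0 j6 -0.33
[[[-0.0034, 0.0131, 0.0002], [0, 0, 0], 0.01], [[-0.0063, 0.012, 0.0002], [0, 0, 0], 0.01], [[-0.0088, 0.0103, 0.0002], [0, 0, 0], 0.01], [[-0.0109, 0.0081, 0.0002], [0, 0, 0], 0.01], [[-0.0125, 0.0054, 0.0002], [0, 0, 0], 0.01], [[-0.0134, 0.0025, 0.0002], [0, 0, 0], 0.01], [[-0.0136, -0.0006, 0.0002], [0, 0, 0], 0.01], [[-0.0131, -0.0037, 0.0002], [0, 0, 0], 0.01]] end -375.4
```

Call:
apply_moves --plan '[[[-0.0034,0.0131,0.0002],[0,0,0],0.01],[[-0.0063,0.012,0.0002],[0,0,0],0.01],[[-0.0088,0.0103,0.0002],[0,0,0],0.01],[[-0.0109,0.0081,0.0002],[0,0,0],0.01],[[-0.0125,0.0054,0.0002],[0,0,0],0.01],[[-0.0134,0.0025,0.0002],[0,0,0],0.01],[[-0.0136,-0.0006,0.0002],[0,0,0],0.01],[[-0.0131,-0.0037,0.0002],[0,0,0],0.01]]'

```text
t: 15.12
position: [0.6245, -0.1723, 0.1934]
eef_rot: [0.665, 0.747, 0.001, 0.001]
contact_force: [-0.6, 2.1, 9.0]
width: 0.241
```

```bash
python3 -c "
from wind import *
rows(.566,-.158,13,8,phi0=-375.4)"
```

```text
t 15.12 phi -13.7 r 60.2 z 0.1934 Frad -1.1 Ftan(cw) -1.9 Fz 9.0 w 20.6 j6 -0.42
[[[-0.0119, -0.0065, 0.0002], [0, 0, 0], 0.01], [[-0.0102, -0.009, 0.0002], [0, 0, 0], 0.01], [[-0.0079, -0.0111, 0.0001], [0, 0, 0], 0.01], [[-0.0052, -0.0126, 0.0001], [0, 0, 0], 0.01], [[-0.0022, -0.0134, 0.0001], [0, 0, 0], 0.01], [[0.0008, -0.0136, 0.0001], [0, 0, 0], 0.01], [[0.0039, -0.013, 0.0001], [0, 0, 0], 0.01], [[0.0067, -0.0118, 0.0001], [0, 0, 0], 0.01]] end -479.4
```

Call:
apply_moves --plan '[[[-0.0119,-0.0065,0.0002],[0,0,0],0.01],[[-0.0102,-0.009,0.0002],[0,0,0],0.01],[[-0.0079,-0.0111,0.0002],[0,0,0],0.01],[[-0.0052,-0.0126,0.0001],[0,0,0],0.01],[[-0.0022,-0.0134,0.0002],[0,0,0],0.01],[[0.0008,-0.0136,0.0002],[0,0,0],0.01],[[0.0039,-0.013,0.0002],[0,0,0],0.01],[[0.0067,-0.0118,0.0002],[0,0,0],0.01]]'

```text
t: 16.12
position: [0.5375, -0.2113, 0.1922]
eef_rot: [0.665, 0.747, -0.0, 0.004]
contact_force: [1.1, -4.7, 7.4]
width: 0.245
```

```bash
python3 -c "
from wind import *
rows(.566,-.158,13,8,phi0=-479.4)"
```

```text
t 16.12 phi -118.1 r 60.4 z 0.1922 Frad 3.6 Ftan(cw) -3.2 Fz 7.4 w 20.9 j6 -0.53
[[[0.0092, -0.01, 0.0001], [0, 0, 0], 0.01], [[0.0112, -0.0077, 0.0001], [0, 0, 0], 0.01], [[0.0126, -0.005, 0.0001], [0, 0, 0], 0.01], [[0.0134, -0.002, 0.0001], [0, 0, 0], 0.01], [[0.0135, 0.0011, 0.0001], [0, 0, 0], 0.01], [[0.013, 0.0041, 0.0001], [0, 0, 0], 0.01], [[0.0117, 0.0069, 0.0001], [0, 0, 0], 0.01], [[0.0099, 0.0094, 0.0002], [0, 0, 0], 0.01]] end -583.4
```

Call:
apply_moves --plan '[[[0.0092,-0.01,0.0002],[0,0,0],0.01],[[0.0112,-0.0077,0.0002],[0,0,0],0.01],[[0.0126,-0.005,0.0002],[0,0,0],0.01],[[0.0134,-0.002,0.0002],[0,0,0],0.01],[[0.0135,0.0011,0.0001],[0,0,0],0.01],[[0.013,0.0041,0.0002],[0,0,0],0.01],[[0.0117,0.0069,0.0002],[0,0,0],0.01],[[0.0099,0.0094,0.0002],[0,0,0],0.01]]'

```text
t: 17.12
position: [0.5229, -0.1158, 0.1902]
eef_rot: [0.665, 0.747, 0.0, 0.002]
contact_force: [-1.5, -3.2, 7.3]
width: 0.239
```

```bash
python3 -c "
from wind import *
rows(.566,-.158,13,8,phi0=-583.4)"
```

```text
t 17.12 phi 135.6 r 60.3 z 0.1902 Frad -1.2 Ftan(cw) -3.3 Fz 7.3 w 20.4 j6 -0.38
[[[0.0075, 0.0113, 0.0002], [0, 0, 0], 0.01], [[0.0047, 0.0127, 0.0002], [0, 0, 0], 0.01], [[0.0018, 0.0135, 0.0002], [0, 0, 0], 0.01], [[-0.0013, 0.0135, 0.0002], [0, 0, 0], 0.01], [[-0.0043, 0.0129, 0.0002], [0, 0, 0], 0.01], [[-0.0071, 0.0116, 0.0002], [0, 0, 0], 0.01], [[-0.0095, 0.0097, 0.0002], [0, 0, 0], 0.01], [[-0.0115, 0.0073, 0.0002], [0, 0, 0], 0.01]] end -687.4
```

Call:
apply_moves --plan '[[[0.0075,0.0113,0.0002],[0,0,0],0.01],[[0.0047,0.0127,0.0002],[0,0,0],0.01],[[0.0018,0.0135,0.0002],[0,0,0],0.01],[[-0.0013,0.0135,0.0002],[0,0,0],0.01],[[-0.0043,0.0129,0.0002],[0,0,0],0.01],[[-0.0071,0.0116,0.0002],[0,0,0],0.01],[[-0.0095,0.0097,0.0002],[0,0,0],0.01],[[-0.0115,0.0073,0.0002],[0,0,0],0.01]]'

```text
t: 18.12
position: [0.6162, -0.1248, 0.1887]
eef_rot: [0.665, 0.747, -0.001, 0.001]
contact_force: [-4.9, -0.4, 11.7]
width: 0.242
```

```bash
python3 -c "
from wind import *
rows(.566,-.158,13,8,phi0=-687.4)"
```

```text
t 18.12 phi 33.4 r 60.2 z 0.1887 Frad -4.3 Ftan(cw) -2.4 Fz 11.7 w 20.7 j6 -0.35
[[[-0.0128, 0.0045, 0.0002], [0, 0, 0], 0.01], [[-0.0135, 0.0015, 0.0002], [0, 0, 0], 0.01], [[-0.0135, -0.0016, 0.0002], [0, 0, 0], 0.01], [[-0.0128, -0.0046, 0.0002], [0, 0, 0], 0.01], [[-0.0114, -0.0073, 0.0002], [0, 0, 0], 0.01], [[-0.0095, -0.0097, 0.0002], [0, 0, 0], 0.01], [[-0.0071, -0.0116, 0.0002], [0, 0, 0], 0.01], [[-0.0043, -0.0129, 0.0002], [0, 0, 0], 0.01]] end -791.4
```

Call:
apply_moves --plan '[[[-0.0128,0.0045,0.0002],[0,0,0],0.01],[[-0.0135,0.0015,0.0001],[0,0,0],0.01],[[-0.0135,-0.0016,0.0002],[0,0,0],0.01],[[-0.0128,-0.0046,0.0001],[0,0,0],0.01],[[-0.0114,-0.0073,0.0002],[0,0,0],0.01],[[-0.0095,-0.0097,0.0001],[0,0,0],0.01],[[-0.0071,-0.0116,0.0002],[0,0,0],0.01],[[-0.0043,-0.0129,0.0002],[0,0,0],0.01]]'

```text
t: 19.12
position: [0.5876, -0.2144, 0.188]
eef_rot: [0.665, 0.747, 0.002, 0.004]
contact_force: [4.4, -0.6, 5.9]
width: 0.247
```

```bash
python3 -c "
from wind import *
rows(.566,-.158,13,8,phi0=-791.4)"
```

```text
t 19.12 phi -69.1 r 60.4 z 0.1880 Frad 2.1 Ftan(cw) -3.9 Fz 5.9 w 21.1 j6 -0.51
[[[-0.0013, -0.0135, 0.0001], [0, 0, 0], 0.01], [[0.0018, -0.0135, 0.0001], [0, 0, 0], 0.01], [[0.0048, -0.0127, 0.0001], [0, 0, 0], 0.01], [[0.0075, -0.0113, 0.0001], [0, 0, 0], 0.01], [[0.0099, -0.0093, 0.0001], [0, 0, 0], 0.01], [[0.0117, -0.0069, 0.0001], [0, 0, 0], 0.01], [[0.013, -0.0041, 0.0001], [0, 0, 0], 0.01], [[0.0135, -0.0011, 0.0001], [0, 0, 0], 0.01]] end -895.4
```

Call:
apply_moves --plan '[[[-0.0013,-0.0135,0.0002],[0,0,0],0.01],[[0.0018,-0.0135,0.0002],[0,0,0],0.01],[[0.0048,-0.0127,0.0002],[0,0,0],0.01],[[0.0075,-0.0113,0.0002],[0,0,0],0.01],[[0.0099,-0.0093,0.0002],[0,0,0],0.01],[[0.0117,-0.0069,0.0002],[0,0,0],0.01],[[0.013,-0.0041,0.0002],[0,0,0],0.01],[[0.0135,-0.0011,0.0002],[0,0,0],0.01]]'

```text
t: 20.12
position: [0.506, -0.1632, 0.1861]
eef_rot: [0.665, 0.747, -0.001, 0.003]
contact_force: [-3.2, -4.0, 9.6]
width: 0.239
```

```bash
python3 -c "
from wind import *
rows(.566,-.158,12,6,phi0=-895.4)"
```

```text
t 20.12 phi -175.1 r 60.3 z 0.1861 Frad 3.6 Ftan(cw) -3.7 Fz 9.6 w 20.4 j6 -0.47
[[[0.0124, 0.0018, 0.0001], [0, 0, 0], 0.01], [[0.0118, 0.0043, 0.0001], [0, 0, 0], 0.01], [[0.0106, 0.0067, 0.0001], [0, 0, 0], 0.01], [[0.009, 0.0087, 0.0001], [0, 0, 0], 0.01], [[0.007, 0.0104, 0.0002], [0, 0, 0], 0.01], [[0.0047, 0.0116, 0.0002], [0, 0, 0], 0.01]] end -967.4
```

Call:
apply_moves --plan '[[[0.0124,0.0018,0.0001],[0,0,0],0.01],[[0.0118,0.0043,0.0001],[0,0,0],0.01],[[0.0106,0.0067,0.0001],[0,0,0],0.01],[[0.009,0.0087,0.0002],[0,0,0],0.01],[[0.007,0.0104,0.0002],[0,0,0],0.01],[[0.0047,0.0116,0.0002],[0,0,0],0.01]]'

```text
t: 20.88
position: [0.5431, -0.1021, 0.1847]
eef_rot: [0.665, 0.747, -0.001, 0.002]
contact_force: [-2.2, -4.9, 8.3]
width: 0.244
```

```bash
python3 -c "
from wind import *
rows(.566,-.158,10,7,phi0=-967.4)
im=robot.get_image('side')[:,:,::-1]; cv2.imwrite('pics/s12.png',crop(im,270,205,350,310,5))"
```

```text
t 20.88 phi 112.3 r 60.4 z 0.1847 Frad -3.7 Ftan(cw) -3.8 Fz 8.3 w 20.9 j6 -0.34
[[[0.002, 0.0103, 0.0002], [0, 0, 0], 0.01], [[0.0002, 0.0105, 0.0002], [0, 0, 0], 0.01], [[-0.0017, 0.0103, 0.0002], [0, 0, 0], 0.01], [[-0.0034, 0.0099, 0.0002], [0, 0, 0], 0.01], [[-0.0051, 0.0091, 0.0002], [0, 0, 0], 0.01], [[-0.0066, 0.0081, 0.0002], [0, 0, 0], 0.01], [[-0.0079, 0.0068, 0.0002], [0, 0, 0], 0.01]] end -1037.4
```

View pics/s12.png

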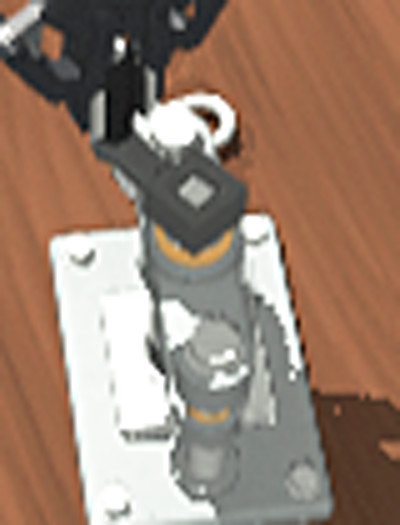

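Call:
apply_moves --plan '[[[0.002,0.0103,0.0001],[0,0,0],0.01],[[0.0002,0.0105,0.0001],[0,0,0],0.01],[[-0.0017,0.0103,0.0002],[0,0,0],0.01],[[-0.0034,0.0099,0.0001],[0,0,0],0.01],[[-0.0051,0.0091,0.0001],[0,0,0],0.01]]'

```text
t: 21.55
position: [0.5929, -0.1041, 0.184]
eef_rot: [0.665, 0.747, -0.001, 0.001]
contact_force: [-6.0, -1.8, 9.6]
width: 0.242
```

```bash
python3 -c "
from wind import *
rows(.566,-.158,8,5,phi0=-1017.4)"
```

```text
t 21.55 phi 63.5 r 60.3 z 0.1840 Frad -4.3 Ftan(cw) -4.6 Fz 9.6 w 20.7 j6 -0.33
[[[-0.0052, 0.0066, 0.0001], [0, 0, 0], 0.01], [[-0.006, 0.0058, 0.0001], [0, 0, 0], 0.01], [[-0.0068, 0.0049, 0.0001], [0, 0, 0], 0.01], [[-0.0074, 0.0039, 0.0001], [0, 0, 0], 0.01], [[-0.0079, 0.0029, 0.0001], [0, 0, 0], 0.01]] end -1057.4
```

Call:
apply_moves --plan '[[[-0.0052,0.0066,0.0001],[0,0,0],0.01],[[-0.006,0.0058,0.0001],[0,0,0],0.01],[[-0.0068,0.0049,0.0001],[0,0,0],0.01]]'

```text
t: 21.92
position: [0.612, -0.1193, 0.1838]
eef_rot: [0.665, 0.747, -0.0, 0.0]
contact_force: [-5.2, 0.7, 11.2]
width: 0.24
```

```bash
python3 -c "
from wind import *
rows(.566,-.158,8,5,phi0=-1041.4)"
```

```text
t 21.93 phi 40.1 r 60.1 z 0.1838 Frad -3.5 Ftan(cw) -3.9 Fz 11.2 w 20.5 j6 -0.35
[[[-0.0074, 0.0039, 0.0001], [0, 0, 0], 0.01], [[-0.0079, 0.0029, 0.0001], [0, 0, 0], 0.01], [[-0.0082, 0.0017, 0.0001], [0, 0, 0], 0.01], [[-0.0084, 0.0006, 0.0001], [0, 0, 0], 0.01], [[-0.0083, -0.0006, 0.0001], [0, 0, 0], 0.01]] end -1081.4
```

Call:
apply_moves --plan '[[[-0.0074,0.0039,0.0001],[0,0,0],0.01],[[-0.0079,0.0029,0.0001],[0,0,0],0.01],[[-0.0082,0.0017,0.0001],[0,0,0],0.01]]'

```text
t: 22.3
position: [0.6236, -0.1409, 0.1837]
eef_rot: [0.665, 0.747, 0.0, 0.0]
contact_force: [-3.3, 3.3, 11.4]
width: 0.24
```

```bash
python3 -c "
from wind import *
rows(.566,-.158,8,5,phi0=-1065.4)"
```

```text
t 22.30 phi 16.5 r 60.1 z 0.1837 Frad -2.3 Ftan(cw) -4.1 Fz 11.4 w 20.5 j6 -0.38
[[[-0.0084, 0.0006, 0.0001], [0, 0, 0], 0.01], [[-0.0083, -0.0006, 0.0001], [0, 0, 0], 0.01], [[-0.0082, -0.0018, 0.0001], [0, 0, 0], 0.01], [[-0.0079, -0.0029, 0.0001], [0, 0, 0], 0.01], [[-0.0074, -0.0039, 0.0001], [0, 0, 0], 0.01]] end -1105.4
```

Call:
apply_moves --plan '[[[-0.0084,0.0006,0.0001],[0,0,0],0.01],[[-0.0083,-0.0006,0.0001],[0,0,0],0.01],[[-0.0082,-0.0018,0.0001],[0,0,0],0.01]]'

```text
t: 22.68
position: [0.6257, -0.1655, 0.1835]
eef_rot: [0.665, 0.747, 0.001, 0.001]
contact_force: [0.1, 4.4, 8.8]
width: 0.241
```

```bash
python3 -c "
from wind import *
rows(.566,-.158,8,6,phi0=-1089.4)"
```

```text
t 22.68 phi -7.2 r 60.1 z 0.1835 Frad -0.4 Ftan(cw) -4.4 Fz 8.8 w 20.6 j6 -0.42
[[[-0.0079, -0.0029, 0.0001], [0, 0, 0], 0.01], [[-0.0074, -0.0039, 0.0001], [0, 0, 0], 0.01], [[-0.0068, -0.0049, 0.0001], [0, 0, 0], 0.01], [[-0.006, -0.0058, 0.0001], [0, 0, 0], 0.01], [[-0.0051, -0.0066, 0.0001], [0, 0, 0], 0.01], [[-0.0042, -0.0073, 0.0001], [0, 0, 0], 0.01]] end -1137.4
```

Call:
apply_moves --plan '[[[-0.0079,-0.0029,0.0001],[0,0,0],0.01],[[-0.0074,-0.0039,0.0001],[0,0,0],0.01],[[-0.0068,-0.0049,0.0001],[0,0,0],0.01]]'

```text
t: 23.05
position: [0.6176, -0.1891, 0.1833]
eef_rot: [0.665, 0.747, 0.002, 0.002]
contact_force: [2.8, 3.1, 7.0]
width: 0.243
```

```bash
python3 -c "
from wind import *
rows(.566,-.158,8,6,phi0=-1113.4)"
```

```text
t 23.05 phi -31.1 r 60.2 z 0.1833 Frad 0.8 Ftan(cw) -4.1 Fz 7.0 w 20.7 j6 -0.45
[[[-0.006, -0.0058, 0.0001], [0, 0, 0], 0.01], [[-0.0051, -0.0066, 0.0001], [0, 0, 0], 0.01], [[-0.0042, -0.0073, 0.0001], [0, 0, 0], 0.01], [[-0.0031, -0.0078, 0.0001], [0, 0, 0], 0.01], [[-0.002, -0.0081, 0.0001], [0, 0, 0], 0.01], [[-0.0009, -0.0083, 0.0001], [0, 0, 0], 0.01]] end -1161.4
```

Call:
apply_moves --plan '[[[-0.006,-0.0058,0.0001],[0,0,0],0.01],[[-0.0051,-0.0066,0.0002],[0,0,0],0.01],[[-0.0042,-0.0073,0.0001],[0,0,0],0.01]]'

```text
t: 23.42
position: [0.6005, -0.2075, 0.1831]
eef_rot: [0.665, 0.747, 0.002, 0.003]
contact_force: [5.0, 0.3, 6.3]
width: 0.244
```

Call:
apply_moves --plan '[[[-0.0031,-0.0078,0.0001],[0,0,0],0.01],[[-0.002,-0.0081,0.0002],[0,0,0],0.01],[[-0.0009,-0.0083,0.0001],[0,0,0],0.01]]'

```text
t: 23.8
position: [0.5773, -0.2173, 0.1828]
eef_rot: [0.665, 0.747, 0.001, 0.004]
contact_force: [5.2, -2.1, 5.8]
width: 0.24
```

```bash
python3 -c "
from wind import *
rows(.566,-.158,8,7,phi0=-1161.4)"
```

```text
t 23.80 phi -79.2 r 60.4 z 0.1828 Frad 3.0 Ftan(cw) -4.7 Fz 5.8 w 20.5 j6 -0.52
[[[0.0003, -0.0084, 0.0], [0, 0, 0], 0.01], [[0.0015, -0.0082, 0.0], [0, 0, 0], 0.01], [[0.0026, -0.008, 0.0], [0, 0, 0], 0.01], [[0.0037, -0.0075, 0.0], [0, 0, 0], 0.01], [[0.0047, -0.0069, 0.0], [0, 0, 0], 0.01], [[0.0056, -0.0062, 0.0], [0, 0, 0], 0.01], [[0.0064, -0.0054, 0.0], [0, 0, 0], 0.01]] end -1217.4
```

Call:
apply_moves --plan '[[[0.0003,-0.0084,0.0002],[0,0,0],0.01],[[0.0015,-0.0082,0.0001],[0,0,0],0.01],[[0.0026,-0.008,0.0001],[0,0,0],0.01]]'

```text
t: 24.18
position: [0.552, -0.2167, 0.1825]
eef_rot: [0.665, 0.747, 0.001, 0.005]
contact_force: [3.4, -4.2, 6.1]
width: 0.242
```

Call:
apply_moves --plan '[[[0.0037,-0.0075,0.0001],[0,0,0],0.01],[[0.0047,-0.0069,0.0002],[0,0,0],0.01]]'

```text
t: 24.42
position: [0.5362, -0.2105, 0.1822]
eef_rot: [0.665, 0.747, -0.0, 0.005]
contact_force: [-0.1, -5.5, 7.0]
width: 0.243
```

Call:
apply_moves --plan '[[[0.0056,-0.0062,0.0001],[0,0,0],0.01],[[0.0064,-0.0054,0.0001],[0,0,0],0.01]]'

```text
t: 24.68
position: [0.5227, -0.2, 0.1819]
eef_rot: [0.665, 0.747, -0.001, 0.004]
contact_force: [-0.5, -6.7, 8.3]
width: 0.242
```

```bash
python3 -c "
from wind import *
rows(.566,-.158,8,8,phi0=-1217.4)"
```

```text
t 24.68 phi -135.9 r 60.3 z 0.1819 Frad 5.0 Ftan(cw) -4.4 Fz 8.3 w 20.6 j6 -0.52
[[[0.0071, -0.0044, 0.0], [0, 0, 0], 0.01], [[0.0077, -0.0034, 0.0], [0, 0, 0], 0.01], [[0.008, -0.0023, 0.0], [0, 0, 0], 0.01], [[0.0083, -0.0012, 0.0], [0, 0, 0], 0.01], [[0.0084, 0.0, 0.0001], [0, 0, 0], 0.01], [[0.0083, 0.0012, 0.0001], [0, 0, 0], 0.01], [[0.008, 0.0023, 0.0001], [0, 0, 0], 0.01], [[0.0076, 0.0034, 0.0001], [0, 0, 0], 0.01]] end -1281.4
```

Call:
apply_moves --plan '[[[0.0071,-0.0044,0.0001],[0,0,0],0.01]]'

```text
t: 24.8
position: [0.5172, -0.1933, 0.1817]
eef_rot: [0.665, 0.747, -0.001, 0.004]
contact_force: [-2.1, -5.4, 8.3]
width: 0.241
```

Call:
apply_moves --plan '[[[0.0077,-0.0034,0.0001],[0,0,0],0.01]]'

```text
t: 24.92
position: [0.5126, -0.1859, 0.1816]
eef_rot: [0.665, 0.747, -0.001, 0.003]
contact_force: [-2.6, -6.2, 8.8]
width: 0.24
```

Call:
apply_moves --plan '[[[0.008,-0.0023,0.0001],[0,0,0],0.01]]'

```text
t: 25.05
position: [0.5092, -0.178, 0.1814]
eef_rot: [0.665, 0.747, -0.001, 0.003]
contact_force: [-3.4, -5.6, 9.8]
width: 0.24
```

Call:
apply_moves --plan '[[[0.0083,-0.0012,0.0001],[0,0,0],0.01]]'

```text
t: 25.18
position: [0.5071, -0.1702, 0.1813]
eef_rot: [0.665, 0.747, -0.001, 0.003]
contact_force: [-3.2, -10.1, 9.0]
width: 0.247
```

Call:
apply_moves --plan '[[[0,0,0],[0,0,0],0.01]]'

```text
t: 25.3
position: [0.5071, -0.1703, 0.1813]
eef_rot: [0.664, 0.747, -0.001, 0.004]
contact_force: [-3.5, -7.2, 8.7]
width: 0.24
```

```bash
python3 -c "
from wind import *
rows(.566,-.158,2,4,phi0=-1249.4)"
```

```text
t 25.30 phi -168.2 r 60.2 z 0.1813 Frad 4.9 Ftan(cw) -6.3 Fz 8.7 w 20.5 j6 -0.48
[[[0.0021, -0.0001, 0.0], [0, 0, 0], 0.01], [[0.0021, 0.0, 0.0], [0, 0, 0], 0.01], [[0.0021, 0.0, 0.0], [0, 0, 0], 0.01], [[0.0021, 0.0001, 0.0], [0, 0, 0], 0.01]] end -1257.4
```

Call:
apply_moves --plan '[[[0.0025,0,0],[0,0,0],0.01],[[0,0,0],[0,0,0],0.01]]'

```text
t: 25.55
position: [0.5068, -0.1688, 0.1813]
eef_rot: [0.664, 0.747, -0.002, 0.004]
contact_force: [-4.0, -10.0, 9.3]
width: 0.242
```

Call:
apply_moves --plan '[[[0.0025,0,0],[0,0,0],0.01],[[0,0,0],[0,0,0],0.01]]'

```text
t: 25.8
position: [0.5066, -0.1671, 0.1814]
eef_rot: [0.664, 0.747, -0.003, 0.004]
contact_force: [-4.1, -11.6, 8.4]
width: 0.239
```

Call:
apply_moves --plan '[[[0.0025,0,0],[0,0,0],0.01],[[0,0,0],[0,0,0],0.01]]'

```text
t: 26.05
position: [0.5064, -0.1654, 0.1814]
eef_rot: [0.664, 0.747, -0.003, 0.005]
contact_force: [-3.6, -13.7, 7.8]
width: 0.247
```

Call:
apply_moves --plan '[[[0.0025,0,0],[0,0,0],0.01],[[0,0,0],[0,0,0],0.01]]'

```text
t: 26.3
position: [0.5062, -0.1636, 0.1814]
eef_rot: [0.664, 0.747, -0.003, 0.006]
contact_force: [-3.2, -16.1, 8.1]
width: 0.249
```

Call:
apply_moves --plan '[[[0,0,0],[0,0,0],0.01],[[0,0,0],[0,0,0],0.01],[[0,0,0],[0,0,0],0.01]]'

```text
t: 26.68
position: [0.5062, -0.1637, 0.1814]
eef_rot: [0.664, 0.747, -0.003, 0.006]
contact_force: [-3.6, -17.1, 7.3]
width: 0.239
```

Call:
apply_moves --plan '[[[0.0025,0,0],[0,0,0],0.01],[[0,0,0],[0,0,0],0.01],[[0,0,0],[0,0,0],0.01]]'

```text
t: 27.05
position: [0.506, -0.1619, 0.1815]
eef_rot: [0.664, 0.747, -0.004, 0.006]
contact_force: [-3.9, -19.5, 7.4]
width: 0.241
```

```bash
python3 -c "
from wind import *
rows(.566,-.158,2,1)
im=robot.get_image('side')[:,:,::-1]; cv2.imwrite('pics/s13.png',crop(im,270,205,350,310,5))"
```

```text
t 27.05 phi -176.3 r 60.1 z 0.1815 Frad 5.2 Ftan(cw) -19.2 Fz 7.4 w 20.6 j6 -0.46
[[[0.0021, 0.0001, 0.0], [0, 0, 0], 0.01]] end -178.3
```

View pics/s13.png

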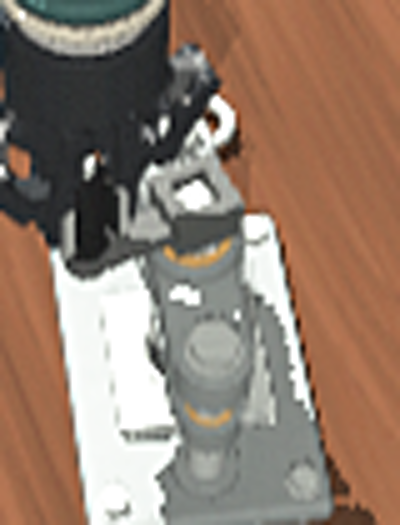

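Call:
apply_moves --plan '[[[-0.0025,0,0],[0,0,0],0.01],[[-0.0025,0,0],[0,0,0],0.01],[[0,0,0],[0,0,0],0.01]]'

```text
t: 27.48
position: [0.5064, -0.1654, 0.1814]
eef_rot: [0.665, 0.747, -0.003, 0.005]
contact_force: [-5.0, -13.7, 7.8]
width: 0.24
```

Call:
apply_moves --plan '[[[-0.0025,0,0],[0,0,0],0.01],[[0,0,-0.001],[0,0,0],0.01],[[0,0,0],[0,0,0],0.01]]'

```text
t: 27.85
position: [0.5065, -0.1668, 0.1816]
eef_rot: [0.665, 0.747, -0.002, 0.004]
contact_force: [-2.4, -11.8, 5.8]
width: 0.241
```

Call:
apply_moves --plan '[[[-0.0025,0,0],[0,0,0],0.01],[[-0.0025,0,-0.0005],[0,0,0],0.01],[[0,0,0],[0,0,0],0.01]]'

```text
t: 28.22
position: [0.5071, -0.1701, 0.1816]
eef_rot: [0.665, 0.747, -0.001, 0.003]
contact_force: [-1.7, -7.0, 4.5]
width: 0.242
```

Call:
apply_moves --plan '[[[-0.0025,0,0],[0,0,0],0.01],[[-0.001,0,-0.0005],[0,0,0],0.01],[[0,0,0],[0,0,0],0.01]]'

```text
t: 28.6
position: [0.5073, -0.1717, 0.1815]
eef_rot: [0.665, 0.747, -0.0, 0.001]
contact_force: [-1.2, -3.4, 5.6]
width: 0.244
```

Call:
apply_moves --plan '[[[-0.0015,0,-0.001],[0,0,0],0.01],[[0,0,0],[0,0,0],0.01]]'

```text
t: 28.85
position: [0.5074, -0.1723, 0.1816]
eef_rot: [0.665, 0.747, 0.0, 0.0]
contact_force: [2.4, -2.6, 2.2]
width: 0.241
```

Call:
apply_moves --plan '[[[0,0,0],[0,0,0],0.026],[[0,0,0],[0,0,0],0.04],[[0,0,0],[0,0,0],0.04],[[0,0,0],[0,0,0],0.04]]'

```text
t: 29.35
position: [0.5066, -0.172, 0.1813]
eef_rot: [0.665, 0.747, -0.0, -0.0]
contact_force: [0.2, -0.1, 0.0]
width: 0.465
```

```bash
python3 -c "
from wind import *
rows(.566,-.158,2,1)
im=robot.get_image('side')[:,:,::-1]; cv2.imwrite('pics/s14.png',crop(im,270,205,350,310,5))"
```

```text
t 29.35 phi -166.8 r 61.0 z 0.1813 Frad -0.2 Ftan(cw) -0.2 Fz 0.0 w 39.7 j6 -0.49
[[[0.0021, -0.0002, 0.0], [0, 0, 0], 0.01]] end -168.8
```

View pics/s14.png

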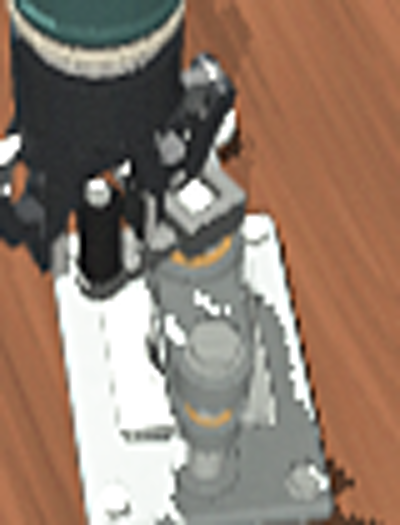

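Released cleanly: the handle at side (290,250) stands free between the fingers. Now I'll lift straight up and look.

Call:
apply_moves --plan '[[[0,0,-0.015],[0,0,0],0.04],[[0,0,-0.03],[0,0,0],0.04],[[0,0,-0.04],[0,0,0],0.04],[[0,0,-0.05],[0,0,0],0.04],[[0.05,-0.02,0],[0,0,0],0.04],[[0.05,-0.02,0],[0,0,0],0.04],[[0.05,-0.02,0],[0,0,0],0.04],[[0,0,0],[0,0,0],0.04]]'

```text
t: 30.4
position: [0.4288, -0.0279, 0.3182]
eef_rot: [0.663, 0.748, 0.001, 0.001]
contact_force: [0.8, 0.2, -0.7]
width: 0.471
```

```bash
python3 - <<'E'
from fit import *
for n in("top","side"):
    im=robot.get_image(n)[:,:,::-1]; cv2.imwrite(f"pics/{n}20.png",im)
t=cv2.imread("pics/top20.png");s=cv2.imread("pics/side20.png")
cv2.imwrite("pics/s15.png",np.hstack([crop(t,285,160,385,235,4),crop(s,265,215,345,290,5)[:300]]))
togo([.5,0,.3])
E
```

```text
t 30.5 pos [ 0.4303 -0.0301  0.3179] tooly yaw 6.74 tilt 0.15 F [-0.1 -0.8  0.8] M [0.04 0.02 0.03] w 40.0 j [-0.13 -0.26  1.97 -0.    1.43 -0.24]
tool delta [21.8 72.7 18. ] wz None
```

View pics/s15.png

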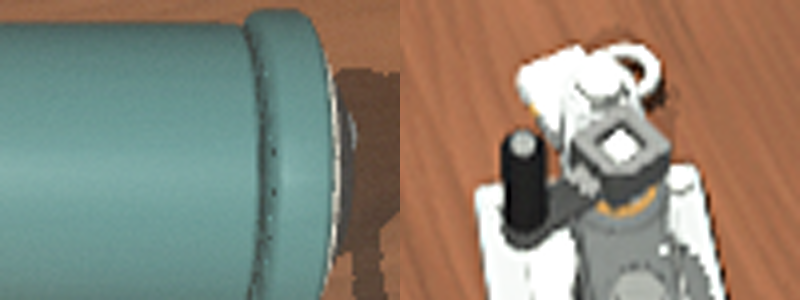

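View pics/top20.png

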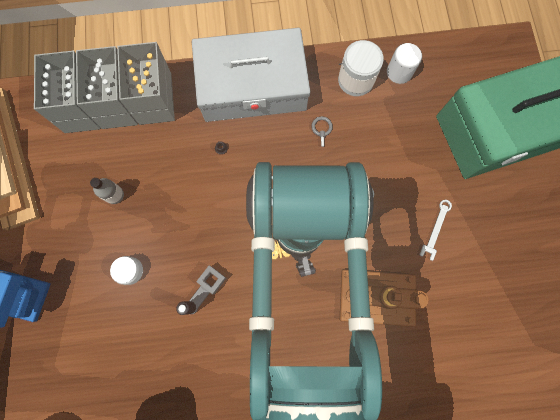

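Call:
apply_moves --plan '[[[0.05,0,0],[0,0,0],0.04],[[0.05,0,0],[0,0,0],0.04],[[0.05,0,0],[0,0,0],0.04],[[0.05,0,0],[0,0,0],0.04],[[0.05,0,0],[0,0,0],0.04],[[0,0,0],[0,0,0],0.04]]'

```text
t: 31.25
position: [0.4017, 0.2201, 0.3167]
eef_rot: [0.664, 0.748, 0.0, -0.0]
contact_force: [-0.7, -1.0, -1.1]
width: 0.473
```

```bash
python3 - <<'E'
from fit import *
for n in("top","side"):
    im=robot.get_image(n)[:,:,::-1]; cv2.imwrite(f"pics/{n}21.png",im)
t=cv2.imread("pics/top21.png");t0=cv2.imread("pics/top0.png");s=cv2.imread("pics/side21.png")
cv2.imwrite("pics/s16.png",np.hstack([crop(t0,295,165,385,235,4),crop(t,295,165,385,235,4)]))
cv2.imwrite("pics/s17.png",crop(s,250,205,340,315,5))
E
```

```text
(no output)
```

View pics/s16.png

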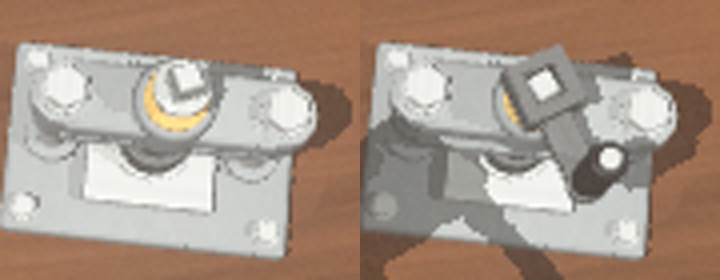

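View pics/s17.png

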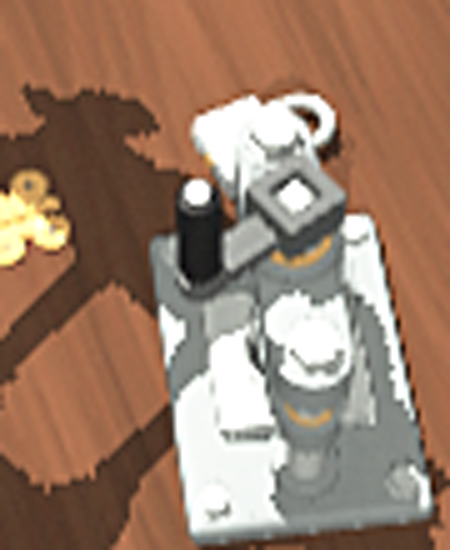

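```bash
python3 - <<'E'
from rig import robot
print(robot.job_done()); print(robot.sense()["t"])
E
```

```text
the job is handed in; nothing more can be done
None
the job is handed in; nothing more can be done
```

I fitted the small crank onto the grey press screw and wound it clockwise about 3.5 turns until it came up firm. I then let go, moved the arm clear and handed the job in at about 31 s. No verdict was reported.

- **Fit:** The crank met the collar at about 171 mm. The square's top showed in the hub's hole in the side pictures. An overlay of the screw at that pose also matched the first side picture.
- **Winding:** Winding took about 2 to 5 N at the handle, and the handle sank 17 mm, as 3.5 turns at 5 mm pitch should give.
- **Firm stop:** From there the force climbed steadily. It stood still at 17 N, then about 19 N when pushed slightly more, well below the 30 N that counts as forcing. I then eased the load off in steps before opening the fingers.
- **After release:** The pictures show the crank level and down on the screw, with the robot clear. I saw no shelf item displaced, though I did not measure their positions again.

**Not directly checked:** The crosshead and crank hide the bushing's flange, so I could not see the gap. That the bushing is home rests on the firm stop and the sink depth alone. The two camera views also disagreed by about 3 mm on where the screw was, so I kept to slow lowering while watching the force.

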